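# Lock a levelling screw with its jam nut

## Robot

A 6-joint arm with a two-finger parallel gripper is mounted at the origin on a cart in front of the work surface, level with it; the furniture and walls round the work are solid. World frame = base frame: x ahead of the robot, y to its left, z up, the work surface at z = 0. Lengths are in m, angles in degrees, forces in N, time in s.
With the tool pointing down it reaches from about 0.35 to 0.875 m from the base axis. Payload 4.2 kg.
Tool frame: the origin (TCP) lies midway between the tips of the shut fingers; the grasp point (between the pads) lies r.grasp_offset behind it (r.grasp_offset is the distance from the TCP to the grasp point, in m); z points along the fingers, y is the direction in which the jaws open and shut (so a half turn about z gives the same grasp; the last joint's range is limited). The gripper opens to 87 mm and grips with 3 to 60 N. Pads are 19 mm wide; open, the fingers measure 117 mm over their backs; the gripper's body (75 mm by 190 mm) begins 51 mm behind the grasp point.
Start: joints at [-60.47, 22.042, 0.453, 0, -68.411, -14.817], TCP at [0.159, -0.604, 0.223] pointing down, gripper open.
Joint ranges: [-179.83, 179.83], [-69.29, 118.12], [-61.27, 80.66], [-181.25, 117.63], [-171.15, -9.14], [-177.46, 177.46]. Speed limits (degrees/s): [159.86, 159.86, 180, 180, 180, 180].

## Interface

Orientations are given as a 3x3 rotation matrix whose columns are the frame's x, y, z axes.
In Python, from station import sense, optics, r gives the robot as it stands. The module is installed in compiled form; this text tells all that it offers.
- The arm moves only by the tool servo_tool, never from a script. Its argument "deltas" is a list of rows, each an object with "slide": the shift along the tool's x, y, z in units of 25 mm (1.0 is 25 mm), a list of three; "spin": the turn about the tool's z in units of 8 degrees (1.0 is 8 degrees). A call has 1 to 10 rows; each row shifts and turns the pose as measured when the row begins, along the tool's axes as they then stand; what a row does not reach is not made up. A row lasts 1/10 s, in which the tool goes at most 50 mm and 8.59 degrees, less where a joint would pass 70% of its speed; a pose out of reach is approached as far as the arm can. A call is refused whole if a number of a shift passes 1 or a number of a turn 1, either way. A call with a gripper value outside its range is refused whole. "gripper" is the closure in counts, from 0 (fully open) to 255 (shut), set as the call begins (left out, the last holds). The fingers move at their own pace and stop on an object; the grip force is fixed at half the most. Time passes only in rows, so rows that do not move let the fingers close. It gives the time, the measured TCP pose, the force and the opening at its end, in the units of the state.
- sense(): the state, without advancing time (a new reading comes with each control period).
- optics.capture(name): name is "scene" or "side" or "wrist"; returns a dict with "frame" (400x640x3 uint8, red, green, blue), "camera_matrix" (3x3 intrinsics, pixels), "eye" and "rotation" of the camera in the world. Camera axes: x right, y down, z forward; pixel columns grow to the right and rows downward; lengths in m; the calibration is good to about 2 mm. A picture is of the moment at which its call begins. There is no depth.
- r.finish_job(): hands the job in, once; it reports no verdict.
The state is a dict: "time_s": time; "joints": joint angles; "joint_velocities": joint speeds; "effort": joint torques, N m; "tcp_pos": TCP position; "ee_rot": TCP orientation; "wrist_force": force on the tool from outside, world axes, zero at the start; "moment": the same for the moment, N m; "gripper_width": opening from 0.0 (shut) to 1.0 (fully open).
Only numpy, scipy, OpenCV 4.12 (cv2) and the standard library are available. Lean on these libraries where they do the work, as an engineer would, in place of code of your own. Each camera call takes 0.05 s, during which the arm holds its last target.

## Task

Lock the levelling screw of the grey mount at its present setting: put the loose holding key down over the screw's square head, fully home, with the key's arm between the two upright pins so that the screw cannot turn, and let go of it. Then push the jam nut's lever slowly clockwise (seen from above) until the nut is tight at 0.7 N m, which is 10 N pushed squarely at the knob on the lever's end, neither slack nor overtightened. Leave the key on the screw and the other things on the bench where they are.

Things in the scene. Friction and masses are not known exactly. Their poses are not given: they have to be found in the camera images.
- mount: Grey cast mount bolted to the bench, base 165 x 100 x 14 mm. Origin on the screw's axis at bench height; z up; x points from the screw axis to the middle between two upright steel pins. The pins (9 mm thick, tops tapered, 63 mm above the bench) stand at x = 62, y = +12 and -12 mm: a 15 mm gap.
- screw_head (a point): Levelling screw: point on its vertical axis, 50 mm above the bench, on its 32 mm flange, where the key's foot comes to rest. Above it stands the square head, 24 mm across flats, 22 mm high, then a 3 mm chamfer (top 75 mm above the bench). Its x, y are square to the flats; x is along the mount's x at the present setting.
- screw (a joint): Turn of the screw from its setting, rad, clockwise positive. Starts within 0.03 of 0; must stay between -0.25 and 0.25. It turns very easily (0.015 N m), so the nut drags it round unless the key holds it; with the key home between the pins it gives about 0.15 under load.
- lever_knob (a point): Centre of the upright round black knob (14 mm thick, 40 to 72 mm above the bench; this point at 56) on the end of the jam nut's 9 mm round lever, 70 mm from the screw axis, on the side away from the pins.
- nut_axis (a point): Jam nut, brass hexagon, turning on the screw axis; this point on the axis, 41 mm above the bench. Clockwise it runs free (0.05 N m) for 0.4 to 1 rad, how far cannot be seen; then seats and stands still up to 0.45 N m (6.4 N at the knob); then tightens, torque rising 4 N m per rad plus 0.3 N m per rad/s, and stays tight when let go. Wanted 0.7 N m; 0.57 to 0.87 accepted; push at most 20 N.
- washer_mark (a point): Scribed mark on the steel washer under the nut, 21 mm from the screw axis, 33 mm above the bench, towards the mount's -x. As the nut tightens, the washer winds up clockwise on the screw: by 0.63 mm along screw_head's y at 0.57 N m, 1.3 mm at 0.7 N m, 2.2 mm at 0.87 N m: too little to measure reliably.
- key_center (a point): Loose aluminium holding key, about 180 g: block 34 x 34 x 50 mm, dark disc on top, in its foot a square socket 26 mm wide, 28 mm deep. A flat arm 12 mm wide, 10 mm thick runs from its foot along +x to 74 mm from the block's axis. This point: the block's centre, 25 mm above its foot; z up. Stands on the bench. Grip the block across its y, upper half.
- key_tip (a point): End of the key's arm: 74 mm from the block's axis along the key's x, 5 mm above the key's foot.
- screw_dish: Bystander: shallow metal dish of small screws, 68 mm across, 15 mm high; origin at its underside. Leave alone.
- thumb_nut: Bystander: knurled round nut, 27 mm across, 14 mm high; origin at its underside. Leave alone.
- hex_key_6: Bystander: L-shaped hex key, 95 mm long, 6 mm thick; origin at its underside. Leave alone.
- tape_roll: Bystander: roll of tape, 57 mm across, 19 mm high; origin at its underside. Leave alone.
Not all that is in view belongs to the job. Several things look just like the part that bears key_center: the one meant starts farthest from the robot's base.

How it is judged:
By the outcome, as a careful person would: the job done as asked, in the order asked, and still so for the second after the job is handed in, with the robot touching nothing.
It also fails if it takes over 72 s, if anything falls off the work surface, if the arm or the gripper's body presses on something with over 40 N, if the wrist force passes 120 N, or if a joint passes its speed limit or range.

## Working session

There is one attempt and no reset: what is moved stays moved. The work goes in short steps, Python scripts to look and compute and a tool call to move; the robot and the scene stay as the last step left them, time stands still between calls to the robot, and variables do not carry over. Pictures are saved under pics/ and viewed, and the job is handed in when it is done.

Besides the shell and the picture viewer there is one more tool, called after "Emit:" by a JSON object that holds its "fn" and its "kwargs". servo_tool: Moves the arm, as the interface text tells. Its arguments: {"type":"object","properties":{"deltas":{"type":"array"},"gripper":{"type":"number"}},"required":["deltas"]}

```bash
mkdir -p pics; ls
cat > h.py <<'E'
import numpy as np, cv2
from station import sense, optics, r
def cap(n,fn):
    d=optics.capture(n); cv2.imwrite('pics/'+fn,cv2.cvtColor(d['frame'],cv2.COLOR_RGB2BGR)); np.savez('pics/'+fn[:-4]+'.npz',**d); return d
def load(fn): return dict(np.load('pics/'+fn+'.npz'))
def onplane(d,uv,z):
    K=np.array(d['camera_matrix']);R=np.array(d['rotation']);e=np.array(d['eye'])
    v=R@np.linalg.solve(K,np.array([uv[0],uv[1],1.]))
    return e+v*(z-e[2])/v[2]
def proj(d,p):
    K=np.array(d['camera_matrix']);R=np.array(d['rotation']);e=np.array(d['eye'])
    c=K@(R.T@(np.array(p)-e)); return c[:2]/c[2]
E
python3 - <<'E'
from h import *
np.set_printoptions(precision=4,suppress=True)
print(sense(), r.grasp_offset)
for n in ['scene','side','wrist']:
    d=cap(n,n+'0.png'); print(n,d['camera_matrix'],d['eye'],d['rotation'])
E
```

```text
pics
{'time_s': 0.0, 'joints': array([-60.4686,  22.0909,   0.3804,  -0.0296, -68.4083, -14.8192]), 'joint_velocities': array([ 0.011 , -0.0578,  0.1317,  0.0022,  0.1007, -0.0058]), 'effort': array([ -0.0003, -39.0667,  18.741 ,   4.2201,   0.0112,  -0.0002]), 'tcp_pos': array([ 0.1586, -0.6039,  0.2215]), 'ee_rot': array([[-0.9673, -0.2538, -0.0006],
       [-0.2538,  0.9673,  0.002 ],
       [ 0.0001,  0.0021, -1.    ]]), 'wrist_force': array([0.3604, 0.535 , 0.4891]), 'moment': array([ 0.0163, -0.0231, -0.0054]), 'gripper_width': 0.9992834294333938} 0.0187
scene [[382.276    0.     312.2547]
 [  0.     382.276  199.6235]
 [  0.       0.       1.    ]] [-0.1315  0.2902  0.4435] [[-0.4622 -0.3665  0.8075]
 [-0.8865  0.2145 -0.41  ]
 [-0.0229 -0.9054 -0.424 ]]
side [[440.3952   0.     312.2714]
 [  0.     440.3952 199.1193]
 [  0.       0.       1.    ]] [ 0.2688 -0.7235  0.5789] [[ 0.9358 -0.2094  0.2835]
 [-0.3524 -0.5494  0.7576]
 [-0.0029 -0.8089 -0.5879]]
wrist [[355.7491   0.     323.0079]
 [  0.     355.7491 199.5797]
 [  0.       0.       1.    ]] [ 0.085  -0.6224  0.3836] [[-0.254   0.9299  0.266 ]
 [ 0.9672  0.2436  0.072 ]
 [ 0.0021  0.2755 -0.9613]]
```

View pics/scene0.png

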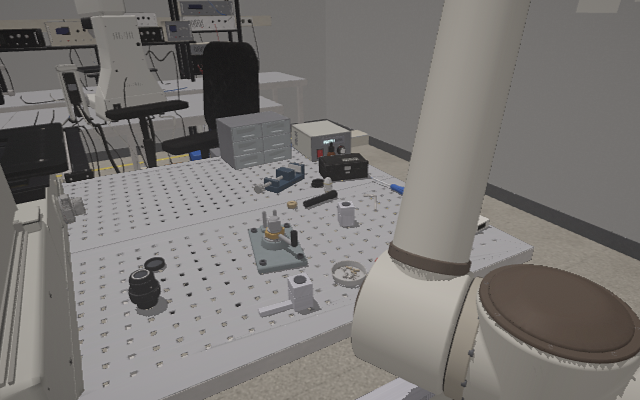

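View pics/side0.png

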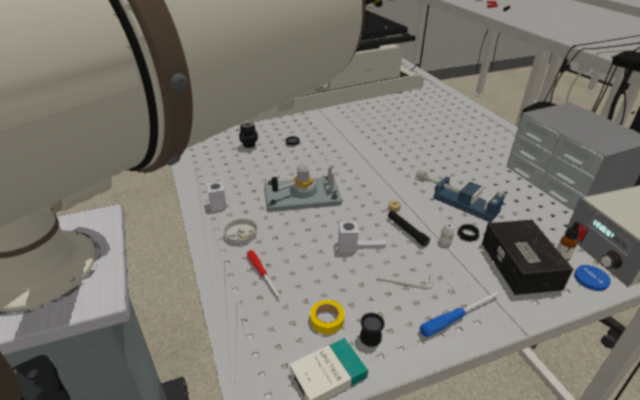

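View pics/wrist0.png

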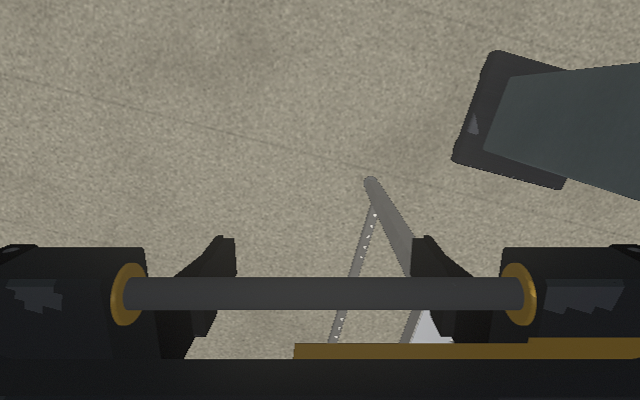

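Run:
```python
from h import *
np.set_printoptions(precision=4,suppress=True)
s=load('side0');c=load('scene0')
a=cv2.resize(s['frame'][150:270,190:400][...,::-1],None,fx=3.8,fy=3.8,interpolation=cv2.INTER_CUBIC);cv2.imwrite('pics/side0c.png',a)
a=cv2.resize(c['frame'][170:330,220:400][...,::-1],None,fx=3.7,fy=3.7,interpolation=cv2.INTER_CUBIC);cv2.imwrite('pics/scene0c.png',a)
print(onplane(s,(216,187),.05),onplane(s,(348,226),.05),onplane(c,(300,279),.05),onplane(c,(346,205),.05),onplane(s,(303,170),.075))
```

```text
[0.3481 0.0719 0.05  ] [ 0.5564 -0.1466  0.05  ] [0.3489 0.0732 0.05  ] [ 0.5515 -0.1451  0.05  ] [0.5306 0.0321 0.075 ]
```

View pics/side0c.png

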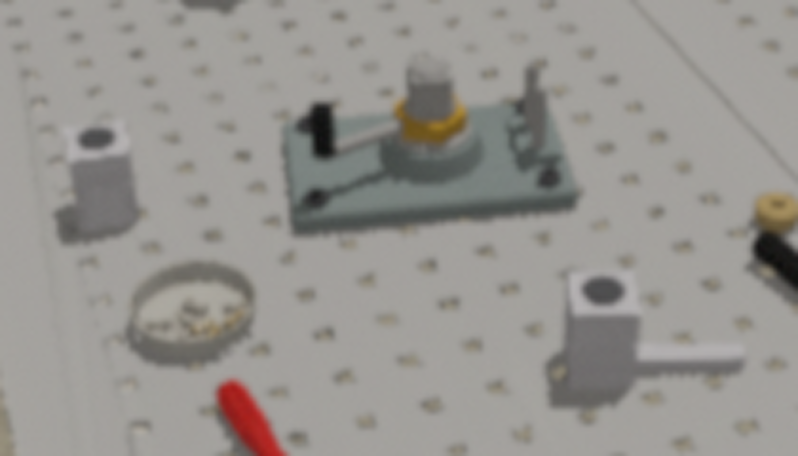

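View pics/scene0c.png

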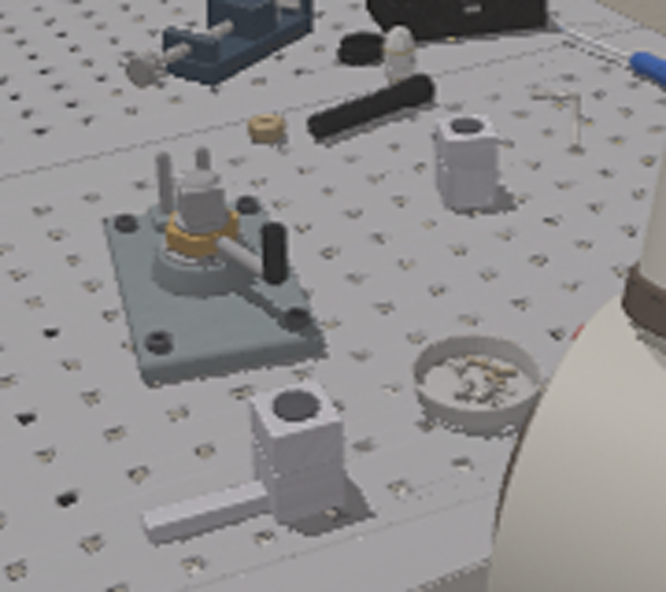

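Run:
```python
from h import *
np.set_printoptions(precision=4,suppress=True)
s=load('side0');c=load('scene0')
S=lambda x,y:(189.5+x/3.8,149.5+y/3.8)
C=lambda x,y:(219.5+x/3.7,169.5+y/3.7)
kc=onplane(s,S(603,291),.05);kt=onplane(s,S(743,348),.010)
kc2=onplane(c,C(467,126),.05)
print('key',kc,kt,kc2,np.degrees(np.arctan2(*(kt-kc)[1::-1])))
sc=onplane(s,S(429,63),.074);sc2=onplane(c,C(201,178),.074)
print('screw',sc,sc2)
kn=onplane(s,S(322,107),.072);kn2=onplane(c,C(273,229),.072)
print('knob',kn,kn2,np.degrees(np.arctan2(*(sc-kn)[1::-1])),np.degrees(np.arctan2(*(sc2-kn2)[1::-1])),np.hypot(*(sc-kn)[:2]))
p1=onplane(s,S(532,68),.063);p1b=onplane(c,C(164,158),.063);p2b=onplane(c,C(202,152),.063);p2=onplane(s,S(540,88),.063)
print('pins',p1,p2,p1b,p2b)
m=(p1b+p2b)/2;print(np.degrees(np.arctan2(*(m-sc2)[1::-1])),np.hypot(*(m-sc2)[:2]))
```

```text
key [ 0.5566 -0.1469  0.05  ] [ 0.6262 -0.1704  0.01  ] [ 0.5585 -0.1486  0.05  ] -18.636718616954948
screw [0.5352 0.0491 0.074 ] [0.5344 0.0428 0.074 ]
knob [0.4656 0.0298 0.072 ] [0.4651 0.0304 0.072 ] 15.480739837231418 10.109502540493152 0.07226302892466305
pins [0.5952 0.0393 0.063 ] [0.5912 0.0177 0.063 ] [0.5892 0.0449 0.063 ] [0.5851 0.0221 0.063 ]
-10.014242716077932 0.053575896962094575
```

Emit:
{"fn": "servo_tool", "kwargs": {"deltas": [{"slide":[-0.8,0.7,0]},{"slide":[-1,0.9,0]},{"slide":[-1,0.9,0]},{"slide":[-1,0.9,0]},{"slide":[-1,0.9,0]},{"slide":[-1,0.9,0]},{"slide":[-1,0.9,0]},{"slide":[-1,0.9,0]},{"slide":[-1,0.9,0]},{"slide":[-1,0.9,0]}]}}

```text
invalid input
```

Emit:
{"fn": "servo_tool", "kwargs": {"deltas": [{"slide":[-0.8,0.7,0.0],"spin":0.0},{"slide":[-1.0,0.9,0.0],"spin":0.0},{"slide":[-1.0,0.9,0.0],"spin":0.0},{"slide":[-1.0,0.9,0.0],"spin":0.0},{"slide":[-1.0,0.9,0.0],"spin":0.0},{"slide":[-1.0,0.9,0.0],"spin":0.0},{"slide":[-1.0,0.9,0.0],"spin":0.0},{"slide":[-1.0,0.9,0.0],"spin":0.0},{"slide":[-1.0,0.9,0.0],"spin":0.0},{"slide":[-1.0,0.9,0.0],"spin":0.0}], "gripper": 0}}

```text
time_s: 1.15
tcp_pos: [0.3431, -0.3208, 0.2178]
ee_rot: [[-0.969, -0.245, -0.004], [-0.245, 0.969, 0.007], [0.003, 0.008, -1.0]]
wrist_force: [1.2, 0.3, 0.6]
gripper_width: 0.999
```

Emit:
{"fn": "servo_tool", "kwargs": {"deltas": [{"slide":[-1.0,0.6,0.0],"spin":0.0},{"slide":[-1.0,0.6,0.0],"spin":0.0},{"slide":[-1.0,0.6,0.0],"spin":0.0},{"slide":[-1.0,0.6,0.0],"spin":0.0},{"slide":[-1.0,0.6,0.0],"spin":0.0},{"slide":[-1.0,0.6,0.0],"spin":0.5},{"slide":[-1.0,0.6,0.0],"spin":0.7},{"slide":[-1.0,0.6,0.0],"spin":0.8},{"slide":[-0.7,0.4,0.0],"spin":0.8},{"slide":[0.0,0.0,0.0],"spin":1.0}], "gripper": 0}}

```text
time_s: 2.15
tcp_pos: [0.5365, -0.1384, 0.2166]
ee_rot: [[-0.956, 0.293, -0.007], [0.292, 0.956, 0.009], [0.009, 0.007, -1.0]]
wrist_force: [-0.5, 0.1, -0.5]
gripper_width: 1.0
```

Emit:
{"fn": "servo_tool", "kwargs": {"deltas": [{"slide":[0.0,0.0,0.0],"spin":0.2},{"slide":[0.0,0.0,0.0],"spin":0.0}], "gripper": 0}}

```text
time_s: 2.35
tcp_pos: [0.5368, -0.1374, 0.2154]
ee_rot: [[-0.947, 0.321, -0.009], [0.321, 0.947, 0.009], [0.012, 0.006, -1.0]]
wrist_force: [0.1, -0.5, 0.3]
gripper_width: 1.0
```

Run:
```python
from h import *
for n in ['wrist','side','scene']: cap(n,n+'1.png')
print(sense())
```

```text
{'time_s': 2.5, 'joints': array([   2.05004417,   15.75079885,   -9.60177311,   -0.60168816,
        -65.12049768, -110.50221319]), 'joint_velocities': array([-0.23371439, -0.28398237,  0.15530407,  0.05534726,  0.01862702,
       -0.19721095]), 'effort': array([ 9.75773600e-02, -3.25900340e+01,  1.80898207e+01,  4.00644332e+00,
       -9.82084614e-02, -3.16336584e-03]), 'tcp_pos': array([ 0.5365501 , -0.13776612,  0.21572527]), 'ee_rot': array([[-0.94712049,  0.32076366, -0.00857063],
       [ 0.32068689,  0.94714033,  0.00922599],
       [ 0.01107695,  0.00598963, -0.99992071]]), 'wrist_force': array([-0.11394144, -0.95251824, -0.798165  ]), 'moment': array([-0.07434067, -0.06882143, -0.0020307 ]), 'gripper_width': 0.9981447173384195}
```

View pics/wrist1.png

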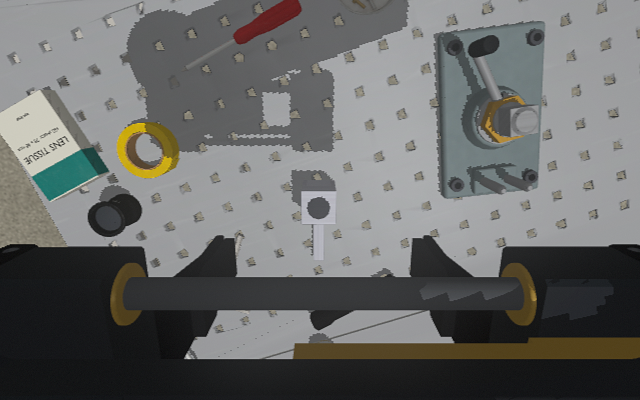

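View pics/scene1.png

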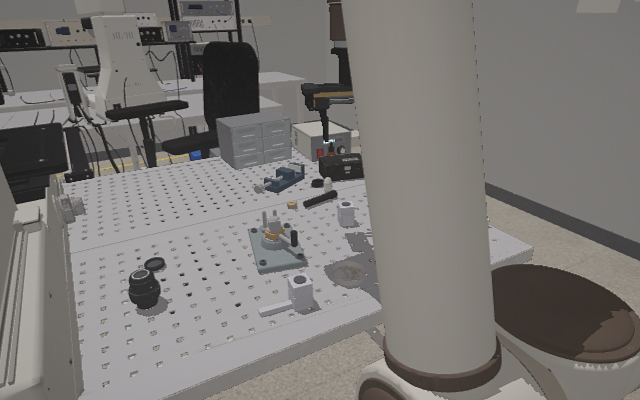

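Run:
```python
from h import *
w=load('wrist1')
a=cv2.resize(w['frame'][160:270,260:380][...,::-1],None,fx=5,fy=5,interpolation=cv2.INTER_CUBIC)
b=cv2.resize(w['frame'][20:200,430:550][...,::-1],None,fx=3,fy=3,interpolation=cv2.INTER_CUBIC)
o=np.zeros((max(a.shape[0],b.shape[0]),a.shape[1]+0,3),np.uint8);
cv2.imwrite('pics/w1a.png',a)
cv2.imwrite('pics/w1b.png',b)
```

```text
(no output)
```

View pics/w1a.png

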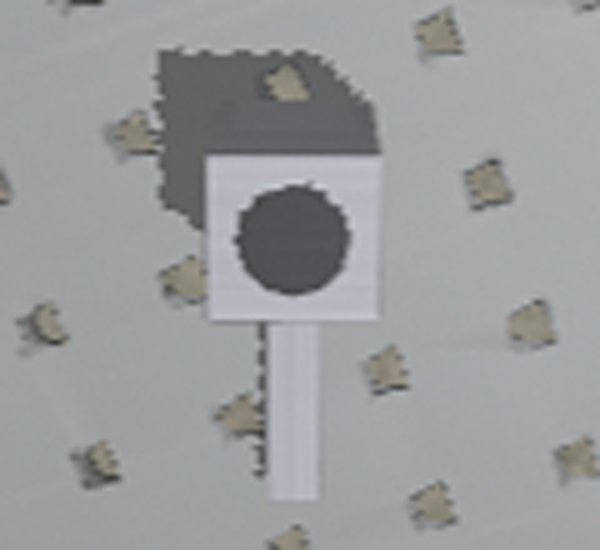

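View pics/w1b.png

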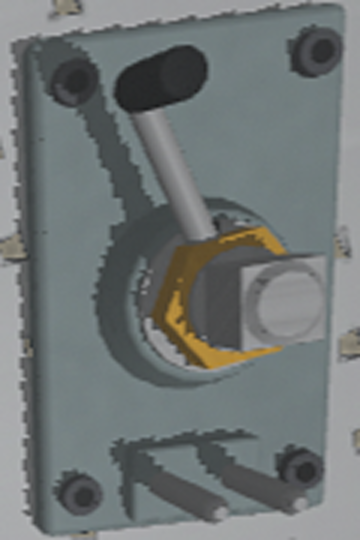

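Run:
```python
from h import *
np.set_printoptions(precision=4,suppress=True)
w=load('wrist1');s=load('side1')
A=lambda x,y:(259.6+x/5,159.6+y/5)
B=lambda x,y:(429.6+x/3,19.6+y/3)
ang=lambda v:np.degrees(np.arctan2(v[1],v[0]))
P=lambda m,pts,z:np.array([onplane(w,m(*p),z) for p in pts])
kc=onplane(w,A(293,240),.05);kt=onplane(w,A(295,499),.01)
q=P(A,[(206,155),(381,155),(378,320),(208,320)],.05)
print('key',kc,q.mean(0),kt,np.hypot(*(kt-kc)[:2]),ang(kt-kc),ang(q[3]-q[0]),ang(q[2]-q[1]),ang(q[1]-q[0])-90,np.linalg.norm(q[1]-q[0]))
p=P(B,[(216,513),(297,505)],.063);print('pins',p,np.linalg.norm(p[1]-p[0]),ang(p[0]-p[1]))
t=onplane(w,B(291,304),.075);sq=P(B,[(243,262),(326,255),(328,340),(240,350)],.072)
print('screw',t,sq.mean(0),sq)
m=p.mean(0);print('mx',ang(m-t),np.hypot(*(m-t)[:2]))
kn=onplane(w,B(184,70),.072);print('knob',kn,np.hypot(*(kn-t)[:2]),ang(t-kn))
c=P(B,[(74,80),(318,50),(80,492),(302,467)],.014);print(ang(c[2]-c[0]),ang(c[3]-c[1]),c)
print('cam',w['eye'],w['rotation'])
```

```text
key [ 0.5581 -0.1476  0.05  ] [ 0.5578 -0.1474  0.05  ] [ 0.627 -0.171  0.01 ] 0.07276611001192587 -18.788768279046558 -18.981573742891694 -19.176701815715088 -18.791901470839846 0.033256163470566646
pins [[0.5932 0.0179 0.063 ]
 [0.5987 0.0419 0.063 ]] 0.02454200234369465 -102.92214299372844
screw [0.5357 0.0445 0.075 ] [0.5353 0.0443 0.072 ] [[0.5207 0.0353 0.072 ]
 [0.5263 0.0576 0.072 ]
 [0.5497 0.0542 0.072 ]
 [0.5445 0.03   0.072 ]]
mx -13.595831712630318 0.06195779411004545
knob [0.4666 0.0297 0.072 ] 0.07068397210534724 12.023391356166945
-12.232492084158562 -12.048279701694339 [[ 0.4584  0.0231  0.014 ]
 [ 0.4745  0.0982  0.014 ]
 [ 0.59   -0.0054  0.014 ]
 [ 0.6063  0.07    0.014 ]]
cam [ 0.4661 -0.1136  0.3783] [[ 0.3208  0.9129  0.2523]
 [ 0.9471 -0.3108 -0.0796]
 [ 0.0058  0.2645 -0.9644]]
```

Emit:
{"fn": "servo_tool", "kwargs": {"deltas": [{"slide":[-0.5,-0.1,0.0],"spin":0.0},{"slide":[-0.5,0.0,0.6],"spin":0.0},{"slide":[0.0,0.0,1.0],"spin":0.0},{"slide":[0.0,0.0,1.0],"spin":0.0},{"slide":[0.0,0.0,1.0],"spin":0.0},{"slide":[0.0,0.0,1.0],"spin":0.0},{"slide":[0.0,0.0,0.0],"spin":0.0}], "gripper": 0}}

```text
time_s: 3.2
tcp_pos: [0.5652, -0.1518, 0.0988]
ee_rot: [[-0.947, 0.32, -0.0], [0.32, 0.947, 0.007], [0.002, 0.007, -1.0]]
wrist_force: [0.0, 0.4, -0.2]
gripper_width: 1.004
```

Run:
```python
from h import *
for n in ['wrist']: d=cap(n,n+'2.png')
s=sense();print(s['tcp_pos'],s['ee_rot'])
```

```text
[ 0.56681625 -0.15211208  0.10091469] [[-0.94763354  0.31933765  0.0037596 ]
 [ 0.31935632  0.94761244  0.00649688]
 [-0.00148795  0.00735731 -0.99997183]]
```

View pics/wrist2.png

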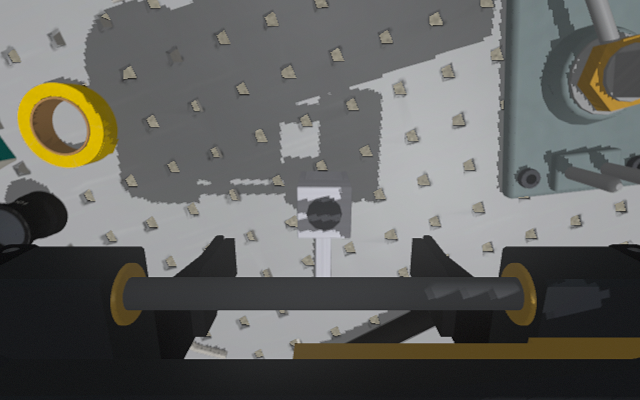

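Emit:
{"fn": "servo_tool", "kwargs": {"deltas": [{"slide":[0.4,0.0,0.3],"spin":0.0},{"slide":[0.0,0.0,1.0],"spin":0.0},{"slide":[0.0,0.0,1.0],"spin":0.0},{"slide":[0.0,0.0,0.8],"spin":0.0},{"slide":[0.0,0.0,0.0],"spin":0.0}], "gripper": 0}}

```text
time_s: 3.75
tcp_pos: [0.5676, -0.1509, 0.0312]
ee_rot: [[-0.948, 0.317, 0.023], [0.317, 0.949, 0.003], [-0.021, 0.011, -1.0]]
wrist_force: [0.2, 0.5, -0.6]
gripper_width: 0.998
```

Run:
```python
from h import *
for n in ['wrist','side']: d=cap(n,n+'3.png')
s=sense();print(s['tcp_pos'],s['ee_rot'])
```

```text
[ 0.56954586 -0.15103509  0.03372039] [[-0.94841004  0.31575924  0.02853927]
 [ 0.3159587   0.94876923  0.00265433]
 [-0.02623906  0.01153463 -0.99958915]]
```

View pics/wrist3.png

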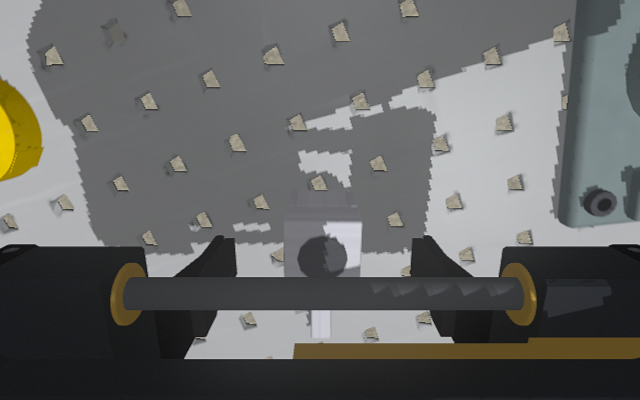

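View pics/side3.png

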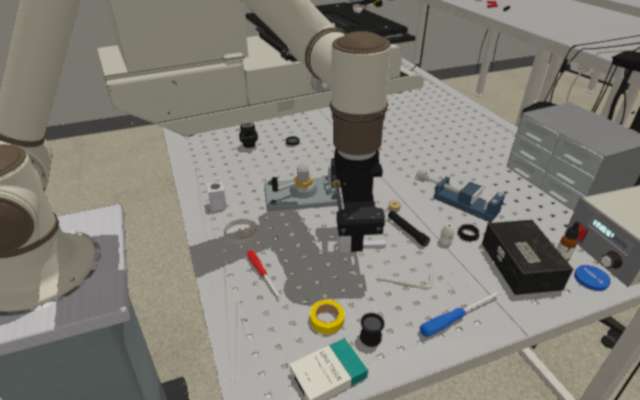

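Emit:
{"fn": "servo_tool", "kwargs": {"deltas": [{"slide":[0.2,0.0,0.2],"spin":0.0},{"slide":[0.2,0.0,0.2],"spin":0.0},{"slide":[0.2,0.0,0.2],"spin":0.0},{"slide":[0.1,0.0,0.2],"spin":0.0}], "gripper": 0}}

```text
time_s: 4.25
tcp_pos: [0.5563, -0.1454, 0.0175]
ee_rot: [[-0.948, 0.315, 0.039], [0.315, 0.949, 0.002], [-0.037, 0.014, -0.999]]
wrist_force: [-1.4, -0.2, -0.6]
gripper_width: 0.998
```

Emit:
{"fn": "servo_tool", "kwargs": {"deltas": [{"slide":[0.0,0.0,0.0],"spin":0.0}], "gripper": 0}}

```text
time_s: 4.35
tcp_pos: [0.5552, -0.1452, 0.0168]
ee_rot: [[-0.948, 0.315, 0.038], [0.315, 0.949, 0.002], [-0.035, 0.014, -0.999]]
wrist_force: [-0.7, -0.5, 0.1]
gripper_width: 1.002
```

Emit:
{"fn": "servo_tool", "kwargs": {"deltas": [{"slide":[0.0,0.0,0.0],"spin":0.0}], "gripper": 0}}

```text
time_s: 4.45
tcp_pos: [0.5552, -0.1452, 0.0169]
ee_rot: [[-0.948, 0.315, 0.038], [0.315, 0.949, 0.002], [-0.035, 0.014, -0.999]]
wrist_force: [-0.2, 0.7, -0.5]
gripper_width: 1.004
```

Emit:
{"fn": "servo_tool", "kwargs": {"deltas": [{"slide":[0.0,0.0,0.0],"spin":0.0},{"slide":[0.0,0.0,0.0],"spin":0.0},{"slide":[0.0,0.0,0.0],"spin":0.0},{"slide":[0.0,0.0,0.0],"spin":0.0},{"slide":[0.0,0.0,0.0],"spin":0.0},{"slide":[0.0,0.0,0.0],"spin":0.0},{"slide":[0.0,0.0,0.0],"spin":0.0},{"slide":[0.0,0.0,0.0],"spin":0.0}], "gripper": 255}}

```text
time_s: 5.25
tcp_pos: [0.5559, -0.1454, 0.0172]
ee_rot: [[-0.948, 0.315, 0.038], [0.315, 0.949, 0.002], [-0.036, 0.014, -0.999]]
wrist_force: [-0.3, -0.2, 0.7]
gripper_width: 0.389
```

Emit:
{"fn": "servo_tool", "kwargs": {"deltas": [{"slide":[0.0,0.0,-0.3],"spin":0.0},{"slide":[0.0,0.0,-0.5],"spin":0.0},{"slide":[0.0,0.0,-0.5],"spin":0.0},{"slide":[0.0,0.0,0.0],"spin":0.0},{"slide":[0.0,0.0,0.0],"spin":0.0}], "gripper": 255}}

```text
time_s: 5.75
tcp_pos: [0.5535, -0.1452, 0.052]
ee_rot: [[-0.948, 0.315, 0.036], [0.316, 0.949, 0.003], [-0.034, 0.014, -0.999]]
wrist_force: [-0.6, -0.5, -2.7]
gripper_width: 0.389
```

Emit:
{"fn": "servo_tool", "kwargs": {"deltas": [{"slide":[0.0,0.0,-0.5],"spin":0.0},{"slide":[0.0,0.0,-0.7],"spin":0.0},{"slide":[0.0,0.0,-0.7],"spin":0.0},{"slide":[0.0,0.0,-0.7],"spin":0.0},{"slide":[0.0,0.0,-0.5],"spin":0.0},{"slide":[0.0,0.4,0.0],"spin":-0.1},{"slide":[0.0,0.7,0.0],"spin":-0.2},{"slide":[0.0,0.7,0.0],"spin":-0.2},{"slide":[0.0,0.7,0.0],"spin":-0.2},{"slide":[0.0,0.7,0.0],"spin":0.0}], "gripper": 255}}

```text
time_s: 6.75
tcp_pos: [0.5704, -0.0634, 0.1335]
ee_rot: [[-0.976, 0.216, 0.031], [0.216, 0.976, 0.003], [-0.029, 0.01, -1.0]]
wrist_force: [0.8, 0.0, -2.9]
gripper_width: 0.394
```

Emit:
{"fn": "servo_tool", "kwargs": {"deltas": [{"slide":[0.0,0.3,0.0],"spin":0.0},{"slide":[0.0,0.0,0.0],"spin":0.0}], "gripper": 255}}

```text
time_s: 6.95
tcp_pos: [0.5721, -0.0519, 0.1319]
ee_rot: [[-0.977, 0.21, 0.028], [0.21, 0.978, 0.003], [-0.027, 0.009, -1.0]]
wrist_force: [-0.2, 0.3, -2.4]
gripper_width: 0.392
```

Emit:
{"fn": "servo_tool", "kwargs": {"deltas": [{"slide":[0.4,0.5,0.0],"spin":0.0},{"slide":[0.5,0.7,0.0],"spin":0.0},{"slide":[0.5,0.7,0.0],"spin":0.0},{"slide":[0.5,0.7,0.0],"spin":0.0},{"slide":[0.3,0.5,0.0],"spin":0.0},{"slide":[0.0,0.0,0.0],"spin":0.0},{"slide":[0.0,0.0,0.0],"spin":0.0}], "gripper": 255}}

```text
time_s: 7.65
tcp_pos: [0.5313, 0.0369, 0.128]
ee_rot: [[-0.978, 0.209, 0.022], [0.209, 0.978, 0.001], [-0.021, 0.006, -1.0]]
wrist_force: [0.1, -0.2, -3.5]
gripper_width: 0.391
```

Run:
```python
from h import *
for n in ['wrist','side','scene']:
  d=cap(n,n+'4.png')
s=sense();print(s['tcp_pos'],s['ee_rot'])
f=load('side4')['frame'][110:230,240:380][...,::-1];cv2.imwrite('pics/side4c.png',cv2.resize(f,None,fx=5,fy=5,interpolation=cv2.INTER_CUBIC))
f=load('scene4')['frame'][150:290,210:350][...,::-1];cv2.imwrite('pics/scene4c.png',cv2.resize(f,None,fx=4.2,fy=4.2,interpolation=cv2.INTER_CUBIC))
```

```text
[0.53161853 0.03639577 0.12801406] [[-0.97731023  0.21068001  0.0218779 ]
 [ 0.21075666  0.97753778  0.00123253]
 [-0.02112681  0.00581548 -0.99975989]]
```

View pics/wrist4.png

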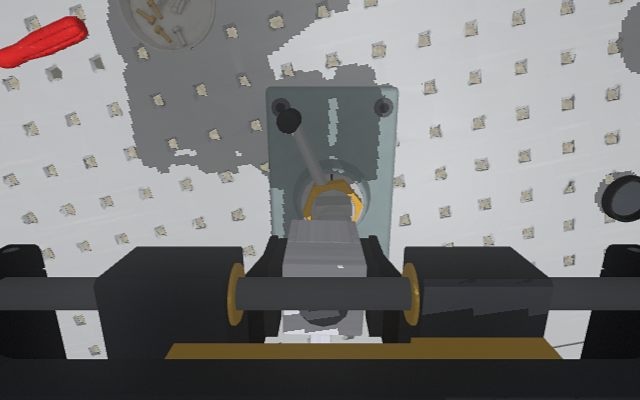

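View pics/side4c.png

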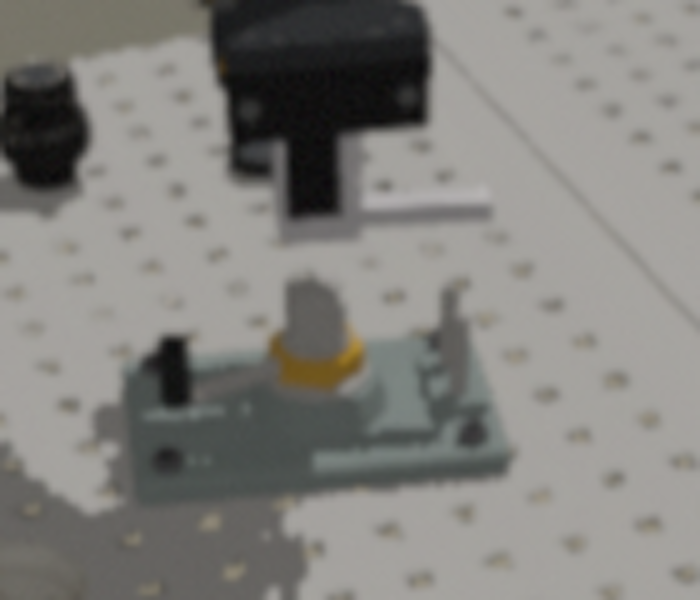

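View pics/scene4c.png

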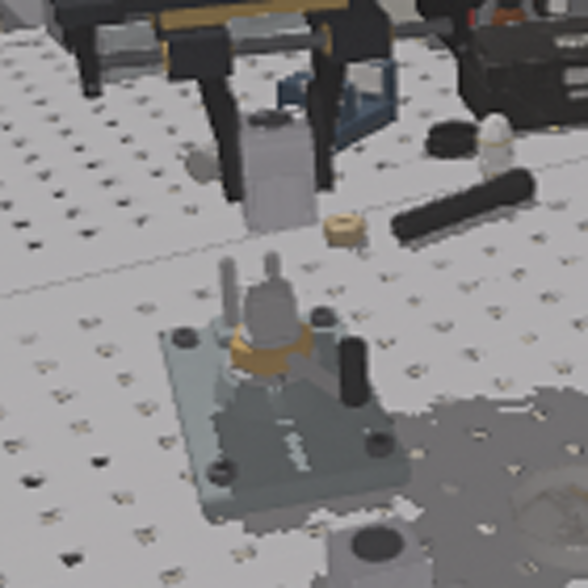

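Run:
```python
from h import *
f=load('wrist4')['frame'][90:350,250:410][...,::-1];cv2.imwrite('pics/wrist4c.png',cv2.resize(f,None,fx=3,fy=3,interpolation=cv2.INTER_CUBIC)[:600])
```

```text
(no output)
```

View pics/wrist4c.png

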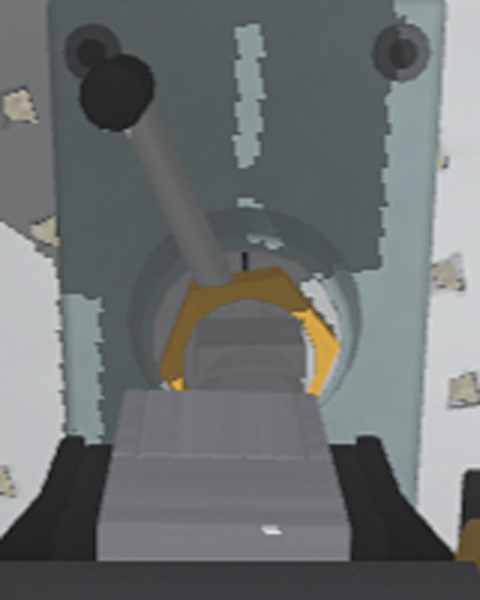

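Run:
```python
from h import *
np.set_printoptions(precision=4,suppress=True)
w=load('wrist4');s=load('side4');c=load('scene4')
W=lambda x,y:(249.67+x/3,89.67+y/3)
S=lambda x,y:(239.6+x/5,109.6+y/5)
C=lambda x,y:(209.6+x/4.2,149.6+y/4.2)
ang=lambda v:np.degrees(np.arctan2(v[1],v[0]))
z=.111
a=onplane(w,W(124,390),z);b=onplane(w,W(318,390),z)
print('edge',a,b,np.linalg.norm(a-b),ang(b-a)-90)
th=np.radians(-12.3);kx=np.array([np.cos(th),np.sin(th)])
print('key from wrist',(a+b)[:2]/2+.017*kx)
ky=np.array([-kx[1],kx[0]])
a=onplane(s,S(280,238),z);b=onplane(s,S(358,236),z);print('side',a,b,np.linalg.norm(a-b),ang(b-a),(a+b)[:2]/2+.017*ky)
t1=onplane(s,S(488,218),z);print('tip?',t1)
# scene: foot edge -x face
a=onplane(c,C(243,228),z);b=onplane(c,C(313,222),z);print('scene',a,b,np.linalg.norm(a-b),ang(b-a)-90+180)
print((a+b)[:2]/2+.017*kx)
m=onplane(w,W(244,262),.033);print('mark',m,m[:2]+.021*kx)
h=[onplane(w,W(x,325),.062) for x in(192,306)];print('head face',h,np.linalg.norm(h[0]-h[1]))
k=onplane(w,W(118,84),.072);print('knob',k)
bb=[onplane(w,W(*p),.014) for p in((92,52),(401,53))];print('bolts',bb,ang(bb[1]-bb[0])-90, np.mean(bb,0))
for n,d in(('side',s),('wrist',w),('scene',c)): print(n,proj(d,[.5355,.0445,.075]))
t=onplane(s,S(307,280),.074);print('screw top side',t); print('scene',onplane(c,C(270,285),.074))
pp=[onplane(c,C(*p),.063) for p in((227,263),(271,257))];print('pins scene',pp)
pp=[onplane(s,S(*p),.063) for p in((449,286),(458,305))];print('pins side',pp)
```

```text
edge [0.5145 0.0241 0.111 ] [0.5218 0.0577 0.111 ] 0.034353784624707624 -12.190287099528291
key from wrist [0.5348 0.0373]
side [0.5143 0.0305 0.111 ] [0.5451 0.0205 0.111 ] 0.03247608439646825 -18.04113078394186 [0.5333 0.0421]
tip? [0.6016 0.0148 0.111 ]
scene [0.5294 0.056  0.111 ] [0.5186 0.0242 0.111 ] 0.033681136414315 -18.846902298883776
[0.5406 0.0365]
mark [0.5151 0.0479 0.033 ] [0.5356 0.0434]
head face [array([0.5197, 0.0343, 0.062 ]), array([0.525, 0.059, 0.062])] 0.02528663067402241
knob [0.465  0.0317 0.072 ]
bolts [array([0.4592, 0.0213, 0.014 ]), array([0.4755, 0.0965, 0.014 ])] -12.266224550868287 [0.4674 0.0589 0.014 ]
side [303.2061 166.7054]
wrist [334.1002 223.7606]
scene [272.8271 217.1565]
screw top side [0.5331 0.052  0.074 ]
scene [0.5349 0.0424 0.074 ]
pins scene [array([0.5893, 0.0452, 0.063 ]), array([0.5841, 0.0224, 0.063 ])]
pins side [array([0.5959, 0.0417, 0.063 ]), array([0.5936, 0.0258, 0.063 ])]
```

Emit:
{"fn": "servo_tool", "kwargs": {"deltas": [{"slide":[0.03,0.2,0.0],"spin":0.0},{"slide":[0.0,0.1,0.2],"spin":0.0},{"slide":[0.0,0.0,0.3],"spin":0.0},{"slide":[0.0,0.0,0.2],"spin":0.0},{"slide":[0.0,0.0,0.0],"spin":0.0},{"slide":[0.0,0.0,0.0],"spin":0.0}], "gripper": 255}}

```text
time_s: 8.4
tcp_pos: [0.5332, 0.0428, 0.1081]
ee_rot: [[-0.977, 0.213, 0.02], [0.213, 0.977, 0.001], [-0.02, 0.005, -1.0]]
wrist_force: [-0.1, -0.9, -2.6]
gripper_width: 0.388
```

Run:
```python
from h import *
d=cap('wrist','wrist5.png')
s=sense();print(s['tcp_pos'],s['ee_rot'])
f=d['frame'][90:350,250:410][...,::-1];cv2.imwrite('pics/wrist5c.png',cv2.resize(f,None,fx=3,fy=3,interpolation=cv2.INTER_CUBIC)[:600])
```

```text
[0.53307546 0.04283908 0.10809292] [[-9.76748268e-01  2.13424182e-01  2.03209309e-02]
 [ 2.13480453e-01  9.76947141e-01  6.16047039e-04]
 [-1.97209960e-02  4.93984441e-03 -9.99793319e-01]]
```

View pics/wrist5c.png

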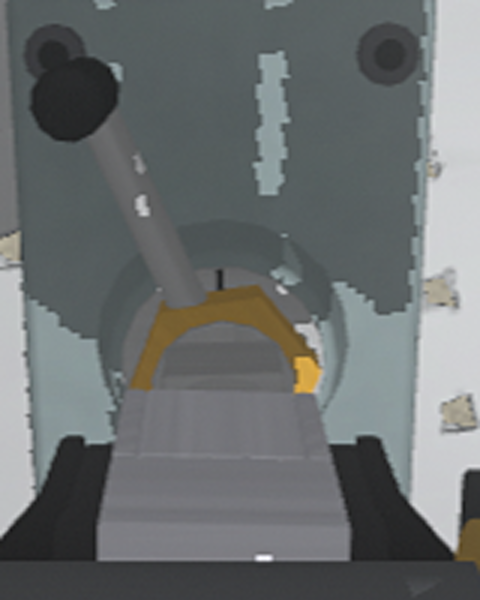

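Run:
```python
from h import *
np.set_printoptions(precision=4,suppress=True)
w=load('wrist5')
W=lambda x,y:(249.67+x/3,89.67+y/3)
ang=lambda v:np.degrees(np.arctan2(v[1],v[0]))
z=.091
a=onplane(w,W(124.5,390),z);b=onplane(w,W(317.5,390),z)
th=np.radians(-12.3);kx=np.array([np.cos(th),np.sin(th)])
print('edge',np.linalg.norm(a-b),ang(b-a)-90,'key',(a+b)[:2]/2+.017*kx)
m=onplane(w,W(220,270),.033);print('mark',m,m[:2]+.021*kx)
h=[onplane(w,W(x,342),.060) for x in(161,284)];print('head face',h,np.linalg.norm(h[0]-h[1]),np.mean(h,0)[:2]+.012*kx)
bb=[onplane(w,W(*p),.014) for p in((53,55),(388,54))];print('bolts',bb,ang(bb[1]-bb[0])-90)
bb=np.mean(bb,0)[:2]; print('bolt mid to screw in mount frame', (np.array([.5353,.0443])-bb)@np.array([kx,[-kx[1],kx[0]]]).T)
f=cv2.resize(w['frame'][190:230,280:360][...,::-1],None,fx=9,fy=9,interpolation=cv2.INTER_CUBIC);f=cv2.convertScaleAbs(f,alpha=1.8);cv2.imwrite('pics/w5z.png',f)
```

```text
edge 0.0342017024198311 -12.409713249337713 key [0.5366 0.0433]
mark [0.5127 0.0486 0.033 ] [0.5333 0.0441]
head face [array([0.5184, 0.0349, 0.06  ]), array([0.5238, 0.0595, 0.06  ])] 0.025246079209092172 [0.5329 0.0446]
bolts [array([0.4592, 0.0209, 0.014 ]), array([0.4755, 0.0966, 0.014 ])] -12.154878378489286
bolt mid to screw in mount frame [0.0695 0.0004]
```

View pics/w5z.png

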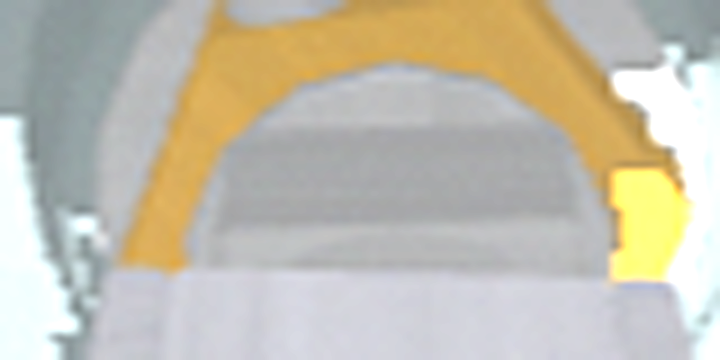

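Run:
```python
from h import *
np.set_printoptions(precision=4,suppress=True)
w=load('wrist5')
Z=lambda x,y:(279.55+x/9,189.55+y/9)
th=np.radians(-12.3);kx=np.array([np.cos(th),np.sin(th)])
for (p,q,z) in (((214,227),(582,216),.072),((225,127),(572,125),.050)):
    h=[onplane(w,Z(*p),z),onplane(w,Z(*q),z)];print(z,np.linalg.norm(h[0]-h[1]),np.degrees(np.arctan2(*(h[1]-h[0])[1::-1]))-90,np.mean(h,0)[:2]+.012*kx)
h=[onplane(w,Z(105,270),.091),onplane(w,Z(674,282),.091)];print(np.linalg.norm(h[0]-h[1]),np.degrees(np.arctan2(*(h[1]-h[0])[1::-1]))-90,np.mean(h,0)[:2]+.017*kx)
```

```text
0.072 0.023957864758217144 -10.59031239633562 [0.5354 0.0439]
0.05 0.024876620425783803 -12.04905282309062 [0.5359 0.044 ]
0.03363647665121366 -13.697405147156175 [0.5369 0.043 ]
```

Emit:
{"fn": "servo_tool", "kwargs": {"deltas": [{"slide":[0.06,0.02,0.2],"spin":-0.1},{"slide":[0.0,0.0,0.2],"spin":0.0},{"slide":[0.0,0.0,0.0],"spin":0.0}], "gripper": 255}}

```text
time_s: 8.75
tcp_pos: [0.532, 0.0438, 0.0976]
ee_rot: [[-0.98, 0.199, 0.021], [0.199, 0.98, 0.001], [-0.02, 0.005, -1.0]]
wrist_force: [-0.1, 0.6, -2.1]
gripper_width: 0.391
```

Run:
```python
from h import *
d=cap('wrist','wrist6.png')
s=sense();print(s['tcp_pos'],s['ee_rot'],s['wrist_force'])
f=cv2.resize(d['frame'][180:235,275:365][...,::-1],None,fx=8,fy=8,interpolation=cv2.INTER_CUBIC);f=cv2.convertScaleAbs(f,alpha=1.8);cv2.imwrite('pics/w6z.png',f)
```

```text
[0.53215569 0.04380917 0.09789379] [[-9.79866099e-01  1.98495186e-01  2.14962630e-02]
 [ 1.98561854e-01  9.80087857e-01  9.91269034e-04]
 [-2.08714642e-02  5.23964876e-03 -9.99768437e-01]] [ 0.02512361 -1.22284214 -2.38624836]
```

View pics/w6z.png

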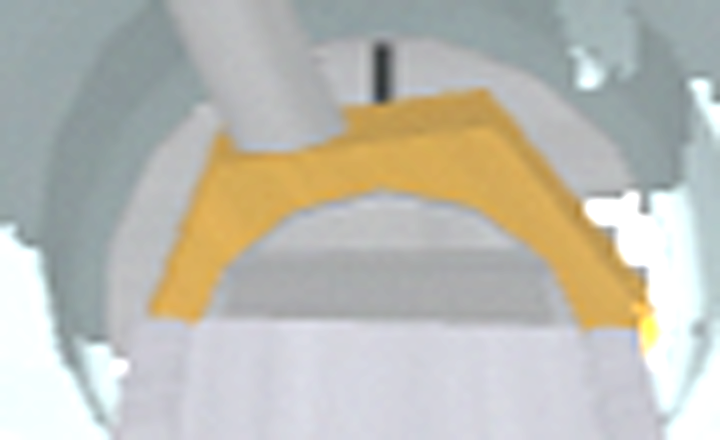

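Emit:
{"fn": "servo_tool", "kwargs": {"deltas": [{"slide":[0.0,0.0,0.2],"spin":0.0},{"slide":[0.0,0.0,0.2],"spin":0.0}], "gripper": 255}}

```text
time_s: 9.0
tcp_pos: [0.5332, 0.0441, 0.0882]
ee_rot: [[-0.98, 0.198, 0.024], [0.198, 0.98, 0.002], [-0.023, 0.006, -1.0]]
wrist_force: [-0.1, -0.3, -1.7]
gripper_width: 0.389
```

Emit:
{"fn": "servo_tool", "kwargs": {"deltas": [{"slide":[0.0,0.0,0.2],"spin":0.0}], "gripper": 255}}

```text
time_s: 9.1
tcp_pos: [0.5331, 0.044, 0.0827]
ee_rot: [[-0.98, 0.198, 0.023], [0.198, 0.98, 0.002], [-0.023, 0.006, -1.0]]
wrist_force: [-0.9, 0.3, -1.6]
gripper_width: 0.392
```

Emit:
{"fn": "servo_tool", "kwargs": {"deltas": [{"slide":[0.0,0.0,0.2],"spin":0.0},{"slide":[0.0,0.0,0.2],"spin":0.0}], "gripper": 255}}

```text
time_s: 9.3
tcp_pos: [0.5329, 0.044, 0.0715]
ee_rot: [[-0.98, 0.198, 0.022], [0.198, 0.98, 0.001], [-0.022, 0.006, -1.0]]
wrist_force: [-0.2, -0.0, -1.5]
gripper_width: 0.389
```

Emit:
{"fn": "servo_tool", "kwargs": {"deltas": [{"slide":[0.0,0.0,0.15],"spin":0.0},{"slide":[0.0,0.0,0.1],"spin":0.0}], "gripper": 255}}

```text
time_s: 9.5
tcp_pos: [0.5332, 0.0436, 0.0666]
ee_rot: [[-0.98, 0.197, 0.021], [0.197, 0.98, -0.001], [-0.021, 0.004, -1.0]]
wrist_force: [-10.1, -1.1, 27.8]
gripper_width: 0.387
```

Emit:
{"fn": "servo_tool", "kwargs": {"deltas": [{"slide":[0.0,0.0,-0.03],"spin":0.0},{"slide":[0.0,0.0,0.0],"spin":0.0}], "gripper": 255}}

```text
time_s: 9.7
tcp_pos: [0.5332, 0.0436, 0.0681]
ee_rot: [[-0.98, 0.197, 0.022], [0.197, 0.98, -0.0], [-0.022, 0.004, -1.0]]
wrist_force: [-0.3, 0.2, -3.1]
gripper_width: 0.391
```

Emit:
{"fn": "servo_tool", "kwargs": {"deltas": [{"slide":[0.0,0.0,0.0],"spin":0.0},{"slide":[0.0,0.0,0.0],"spin":0.0},{"slide":[0.0,0.0,0.0],"spin":0.0},{"slide":[0.0,0.0,0.0],"spin":0.0},{"slide":[0.0,0.0,0.0],"spin":0.0},{"slide":[0.0,0.0,0.0],"spin":0.0}], "gripper": 0}}

```text
time_s: 10.3
tcp_pos: [0.5357, 0.0442, 0.0687]
ee_rot: [[-0.98, 0.196, 0.027], [0.196, 0.981, 0.0], [-0.027, 0.006, -1.0]]
wrist_force: [-0.7, 0.4, -0.8]
gripper_width: 0.847
```

Emit:
{"fn": "servo_tool", "kwargs": {"deltas": [{"slide":[0.0,0.0,-0.3],"spin":0.0},{"slide":[0.0,0.0,-0.6],"spin":0.0},{"slide":[0.0,0.0,-0.8],"spin":0.0},{"slide":[0.0,0.0,-0.8],"spin":0.0},{"slide":[0.0,0.0,-0.6],"spin":0.0},{"slide":[0.8,-0.8,0.0],"spin":0.0},{"slide":[1.0,-1.0,0.0],"spin":0.0},{"slide":[1.0,-1.0,0.0],"spin":0.0},{"slide":[0.5,-0.5,0.0],"spin":0.0}], "gripper": 0}}

```text
time_s: 11.2
tcp_pos: [0.4366, -0.0212, 0.1506]
ee_rot: [[-0.981, 0.193, 0.033], [0.193, 0.981, 0.001], [-0.032, 0.008, -0.999]]
wrist_force: [0.8, 0.2, 0.3]
gripper_width: 0.999
```

Run:
```python
from h import *
for n in ['wrist','side','scene']:
  d=cap(n,n+'7.png')
s=sense();print(s['tcp_pos'],s['ee_rot'],s['wrist_force'])
f=load('side7')['frame'][120:220,240:360][...,::-1];cv2.imwrite('pics/side7c.png',cv2.resize(f,None,fx=6,fy=6,interpolation=cv2.INTER_CUBIC))
f=load('scene7')['frame'][170:280,220:340][...,::-1];cv2.imwrite('pics/scene7c.png',cv2.resize(f,None,fx=5,fy=5,interpolation=cv2.INTER_CUBIC))
```

```text
[ 0.43879674 -0.02045421  0.15114849] [[-0.98068181  0.19236372  0.03548789]
 [ 0.19253252  0.98128964  0.00136978]
 [-0.0345604   0.0081759  -0.99936917]] [0.06705345 0.43887064 0.04407343]
```

View pics/wrist7.png

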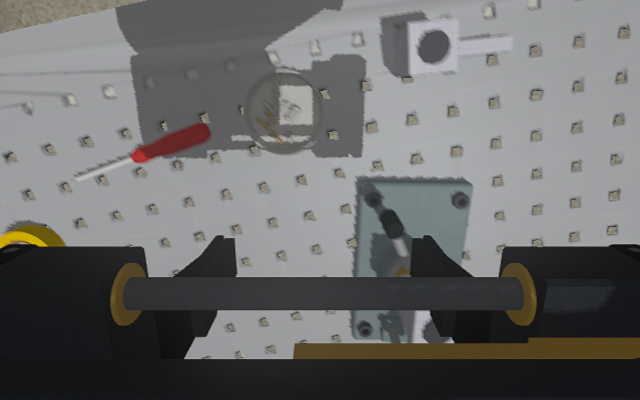

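View pics/side7c.png

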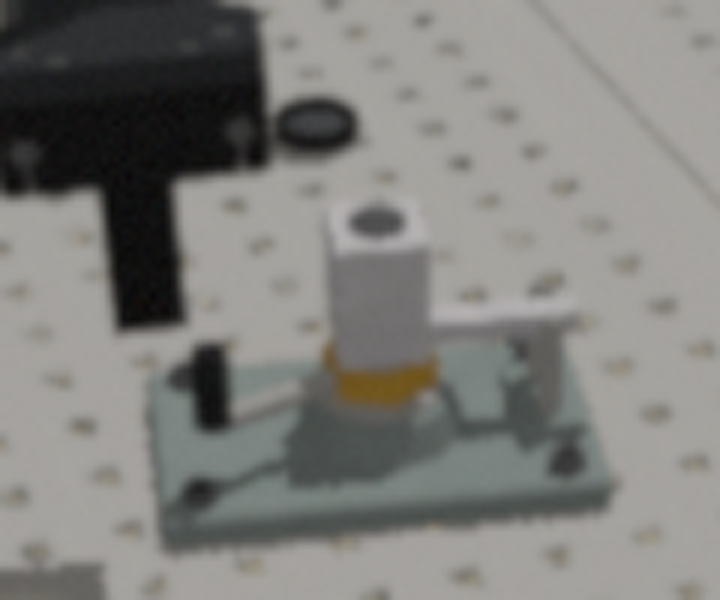

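View pics/scene7c.png

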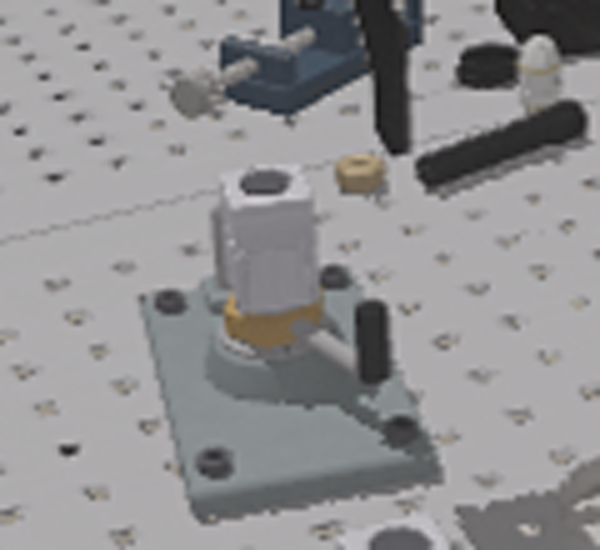

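Run:
```python
from h import *
np.set_printoptions(precision=1,suppress=True)
th=np.radians(-12.2);kx=np.array([np.cos(th),np.sin(th),0]);ky=np.array([-kx[1],kx[0],0]);o=np.array([.5356,.044,0])
P=lambda x,y,z:o+x/1e3*kx+y/1e3*ky+np.array([0,0,z/1e3])
for n,(x0,y0,x1,y1,k) in {'side7':(285,140,345,215,10),'scene7':(250,190,310,250,10)}.items():
    d=load(n)
    f=cv2.resize(d['frame'][y0:y1,x0:x1][...,::-1],None,fx=k,fy=k,interpolation=cv2.INTER_CUBIC)
    for j,(p,c) in enumerate([((62,12,63),(0,0,255)),((62,-12,63),(0,0,255)),((74,-6,60),(0,255,0)),((74,6,60),(0,255,0)),((74,-6,50),(0,255,0)),((17,-6,60),(0,255,0)),((-17,-17,100),(255,0,0)),((17,-17,100),(255,0,0)),((-17,17,100),(255,0,0)),((17,17,100),(255,0,0)),((-17,-17,50),(255,0,0)),((17,-17,50),(255,0,0)),((62,-12,14),(0,0,255)),((62,12,14),(0,0,255))]):
        u=(proj(d,P(*p))-[x0,y0]+.5)*k
        cv2.circle(f,tuple(int(v) for v in u),4,c,1)
    cv2.imwrite('pics/%sz.png'%n,f[:600] if n=='scene7' else cv2.resize(f,None,fx=.8,fy=.8))
```

```text
(no output)
```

View pics/side7z.png

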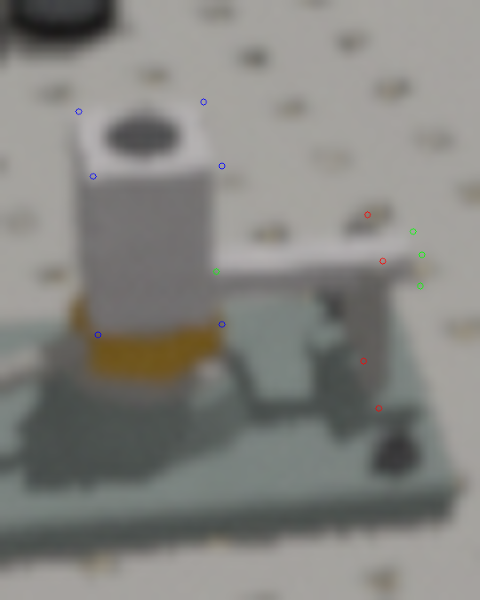

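View pics/scene7z.png

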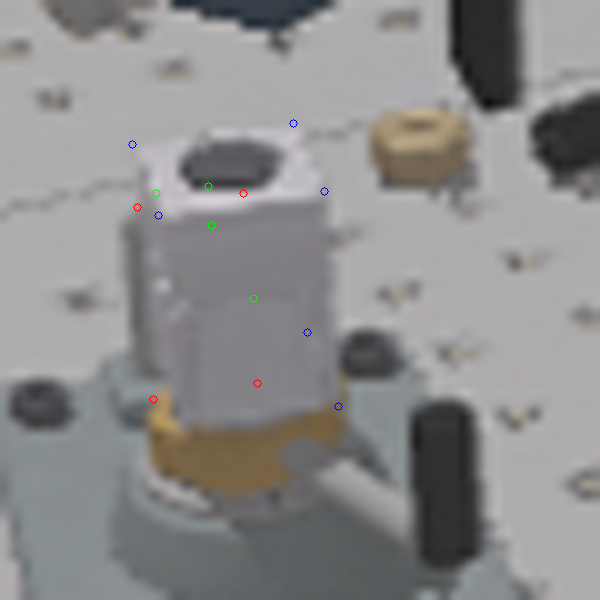

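Emit:
{"fn": "servo_tool", "kwargs": {"deltas": [{"slide":[0.0,0.0,-0.8],"spin":0.0},{"slide":[-0.6,0.4,-0.8],"spin":0.0},{"slide":[-0.9,0.7,-0.8],"spin":0.0},{"slide":[-0.9,0.7,0.0],"spin":0.0},{"slide":[-0.9,0.7,0.0],"spin":0.0},{"slide":[-0.9,0.6,0.0],"spin":0.0},{"slide":[0.0,0.0,0.0],"spin":0.0}], "gripper": 255}}

```text
time_s: 12.05
tcp_pos: [0.5657, 0.0411, 0.2215]
ee_rot: [[-0.981, 0.19, 0.045], [0.19, 0.982, 0.003], [-0.043, 0.011, -0.999]]
wrist_force: [-0.4, -0.1, 0.1]
gripper_width: 0.447
```

Run:
```python
from h import *
d=cap('wrist','wrist8.png')
s=sense();print(s['tcp_pos'],s['ee_rot'],s['wrist_force'])
```

```text
[0.56429992 0.04055167 0.22128501] [[-0.98085978  0.18986495  0.04319024]
 [ 0.19015046  0.98175161  0.00256354]
 [-0.04191536  0.01072711 -0.99906358]] [ 0.13331377 -0.8943558  -0.47692079]
```

View pics/wrist8.png

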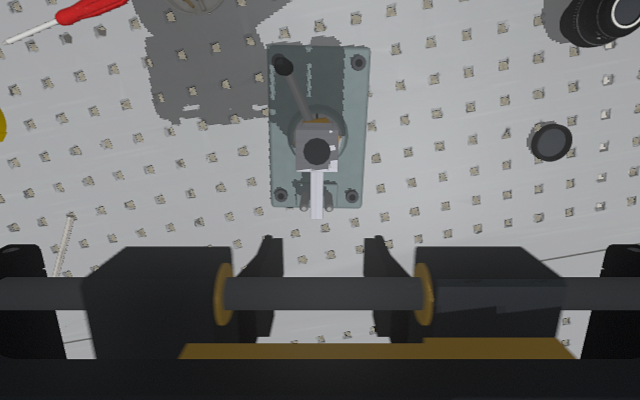

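Run:
```python
from h import *
d=load('wrist8')
f=cv2.resize(d['frame'][40:225,260:380][...,::-1],None,fx=3.2,fy=3.2,interpolation=cv2.INTER_CUBIC);cv2.imwrite('pics/w8a.png',f)
f=cv2.resize(d['frame'][165:225,285:350][...,::-1],None,fx=9,fy=9,interpolation=cv2.INTER_CUBIC);cv2.imwrite('pics/w8b.png',f)
```

```text
(no output)
```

View pics/w8a.png

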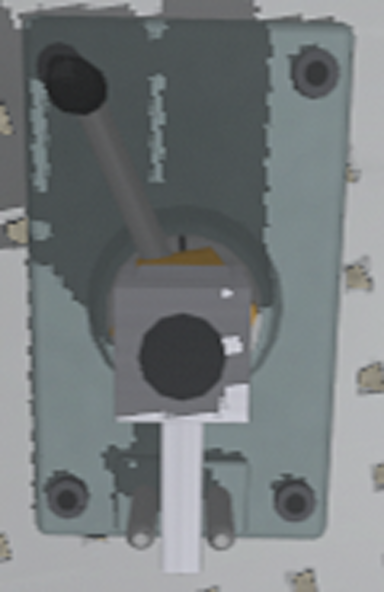

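View pics/w8b.png

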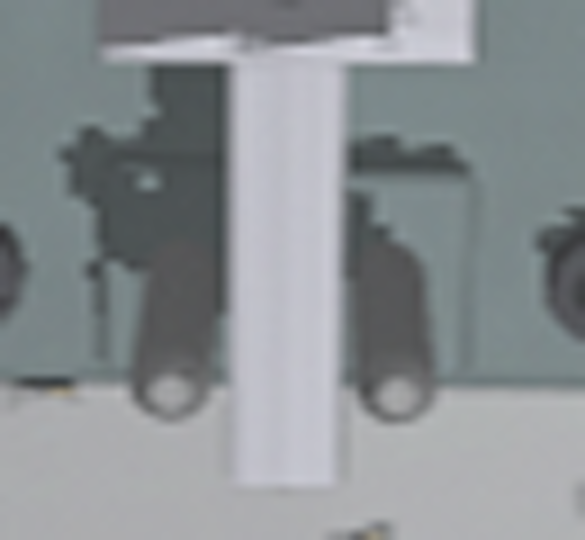

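Emit:
{"fn": "servo_tool", "kwargs": {"deltas": [{"slide":[0.0,0.0,0.0],"spin":-0.9},{"slide":[0.0,0.0,0.0],"spin":-1.0},{"slide":[0.0,0.0,0.0],"spin":-1.0},{"slide":[0.7,-0.2,0.0],"spin":0.0},{"slide":[1.0,-0.3,0.0],"spin":0.0},{"slide":[1.0,-0.2,0.0],"spin":0.0},{"slide":[0.9,-0.2,0.0],"spin":0.0},{"slide":[0.3,0.0,0.4],"spin":0.0},{"slide":[0.0,0.0,0.0],"spin":0.0},{"slide":[0.0,0.0,0.0],"spin":0.0}], "gripper": 255}}

```text
time_s: 13.1
tcp_pos: [0.4704, -0.0046, 0.2072]
ee_rot: [[-0.972, -0.231, 0.042], [-0.231, 0.973, 0.002], [-0.041, -0.008, -0.999]]
wrist_force: [1.4, -0.1, -0.1]
gripper_width: 0.007
```

Run:
```python
from h import *
d=cap('wrist','wrist9.png')
s=sense();print(s['tcp_pos'],s['ee_rot'],s['wrist_force'],s['gripper_width'])
```

```text
[ 0.47038178 -0.00450003  0.2070205 ] [[-0.97219948 -0.23047551  0.04134255]
 [-0.23059563  0.9730478   0.00190441]
 [-0.04066719 -0.00768195 -0.99914322]] [ 0.72528464 -0.30001351 -0.86726777] 0.0048494256050197505
```

View pics/wrist9.png

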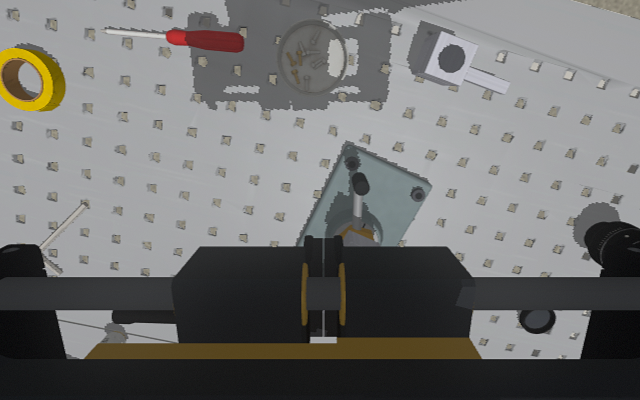

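Emit:
{"fn": "servo_tool", "kwargs": {"deltas": [{"slide":[0.1,0.0,0.5],"spin":0.0},{"slide":[0.1,0.0,0.8],"spin":0.0},{"slide":[0.0,0.0,0.8],"spin":0.0},{"slide":[0.0,0.0,0.8],"spin":0.0},{"slide":[0.0,0.0,0.8],"spin":0.0},{"slide":[0.0,0.0,0.5],"spin":0.0},{"slide":[0.0,0.0,0.0],"spin":0.0},{"slide":[0.0,0.0,0.0],"spin":0.0}], "gripper": 255}}

```text
time_s: 13.95
tcp_pos: [0.4791, -0.0023, 0.102]
ee_rot: [[-0.971, -0.234, 0.051], [-0.234, 0.972, 0.003], [-0.05, -0.009, -0.999]]
wrist_force: [0.4, 0.1, -0.2]
gripper_width: -0.0
```

Run:
```python
from h import *
d=cap('wrist','wrist10.png')
s=sense();print(s['tcp_pos'],s['ee_rot'],s['wrist_force'],s['gripper_width'])
```

```text
[ 0.47916955 -0.00224229  0.10209664] [[-0.97100012 -0.2334911   0.05138741]
 [-0.23363399  0.97231904  0.00329272]
 [-0.05073378 -0.00880862 -0.99867337]] [ 0.17028738 -0.51863505  0.16387724] 0.004046261249858682
```

View pics/wrist10.png

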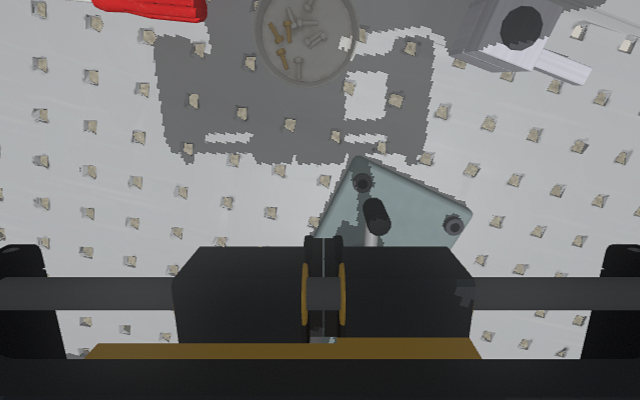

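Emit:
{"fn": "servo_tool", "kwargs": {"deltas": [{"slide":[0.2,0.0,0.3],"spin":0.0},{"slide":[0.2,0.0,0.5],"spin":0.0},{"slide":[0.1,0.0,0.6],"spin":0.0},{"slide":[0.1,0.0,0.5],"spin":0.0},{"slide":[0.0,0.0,0.3],"spin":0.0},{"slide":[0.0,0.0,0.0],"spin":0.0},{"slide":[0.0,0.0,0.0],"spin":0.0}], "gripper": 255}}

```text
time_s: 14.7
tcp_pos: [0.4697, -0.0047, 0.048]
ee_rot: [[-0.97, -0.234, 0.061], [-0.234, 0.972, 0.007], [-0.061, -0.008, -0.998]]
wrist_force: [0.2, -0.5, -0.0]
gripper_width: 0.004
```

Run:
```python
from h import *
np.set_printoptions(precision=4,suppress=True)
d=load('wrist10'); print('knob top',onplane(d,(375,202),.072))
d=cap('wrist','wrist11.png');d2=cap('side','side11.png');d3=cap('scene','scene11.png')
s=sense();print(s['tcp_pos'],s['ee_rot'],s['wrist_force'],s['gripper_width'])
f=d2['frame'][120:220,220:340][...,::-1];cv2.imwrite('pics/side11c.png',cv2.resize(f,None,fx=6,fy=6,interpolation=cv2.INTER_CUBIC))
f=d3['frame'][170:280,220:340][...,::-1];cv2.imwrite('pics/scene11c.png',cv2.resize(f,None,fx=5,fy=5,interpolation=cv2.INTER_CUBIC))
```

```text
knob top [0.4543 0.0226 0.072 ]
[ 0.4699 -0.0046  0.0482] [[-0.9703 -0.2339  0.0621]
 [-0.2339  0.9722  0.0068]
 [-0.062  -0.0079 -0.998 ]] [ 0.5161  0.2219 -0.2978] 0.0020608729437074404
```

View pics/wrist11.png

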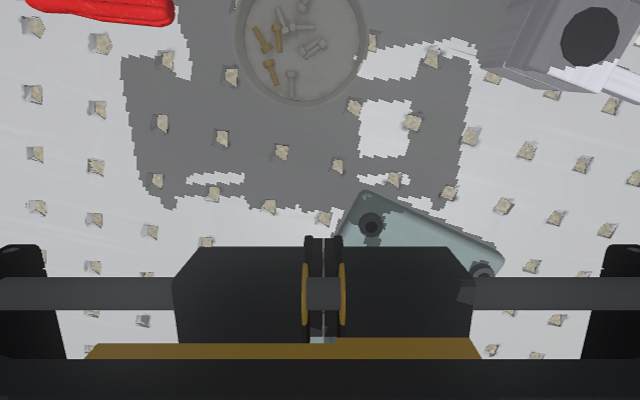

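View pics/side11c.png

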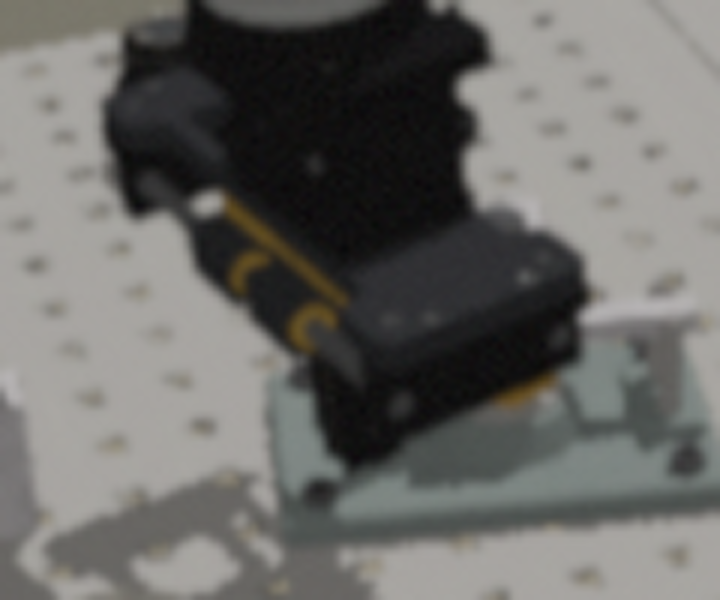

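View pics/scene11c.png

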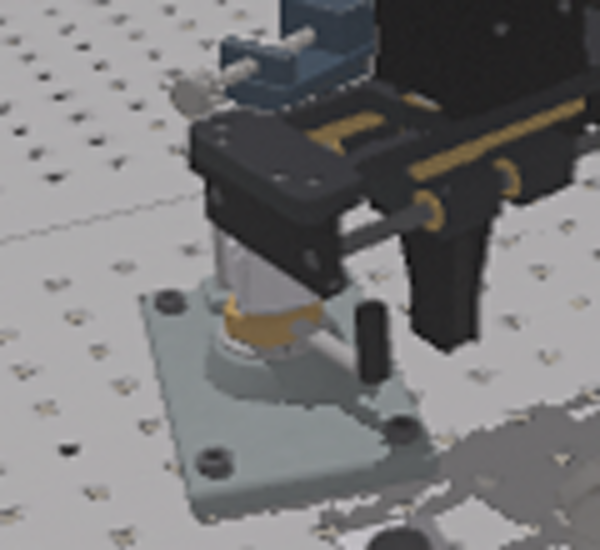

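Emit:
{"fn": "servo_tool", "kwargs": {"deltas": [{"slide":[-0.1,0.1,0.0],"spin":0.0},{"slide":[-0.05,0.15,0.0],"spin":0.0},{"slide":[0.0,0.15,0.0],"spin":0.0},{"slide":[0.0,0.0,0.0],"spin":0.0},{"slide":[0.0,0.0,0.0],"spin":0.0}], "gripper": 255}}

```text
time_s: 15.35
tcp_pos: [0.4724, 0.0075, 0.0497]
ee_rot: [[-0.97, -0.234, 0.065], [-0.234, 0.972, 0.008], [-0.065, -0.008, -0.998]]
wrist_force: [-0.1, -0.2, -0.1]
gripper_width: 0.006
```

```bash
cat > st.py <<'E'
from h import *
np.set_printoptions(precision=4,suppress=True)
s=sense();O=np.array([.5356,.044])
p=s['tcp_pos'];R=s['ee_rot'];rel=O-p[:2]
f=s['wrist_force']
print('t',s['time_s'],'tcp',p,'toolx ang',np.degrees(np.arctan2(R[1,0],R[0,0]))%360,'axis in tool',R[:2,0]@rel,R[:2,1]@rel,'F tool',R.T@f,'mom',s['moment'])
# torque of reaction about screw axis assuming contact at knob
kn=p[:2]+R[:2,1]*.022; rr=kn-O; th=np.degrees(np.arctan2(rr[1],rr[0]))%360
push=-f[:2]; print('knob~ r',np.hypot(*rr),'th',th,'cw torque',-(rr[0]*push[1]-rr[1]*push[0]))
E
python3 st.py
python3 - <<'E'
from h import *
d2=cap('side','side12.png');d3=cap('scene','scene12.png')
f=d3['frame'][200:270,270:340][...,::-1];cv2.imwrite('pics/scene12c.png',cv2.resize(f,None,fx=8,fy=8,interpolation=cv2.INTER_CUBIC))
E
```

```text
t 15.35 tcp [0.4724 0.0075 0.0497] toolx ang 193.57777796306365 axis in tool -0.06984205476252665 0.020677235229402194 F tool [ 0.1737 -0.1136  0.0462] mom [-0.0666  0.1174 -0.0048]
knob~ r 0.06999285971244647 th 192.46741834559913 cw torque 0.00820299700390655
```

View pics/scene12c.png

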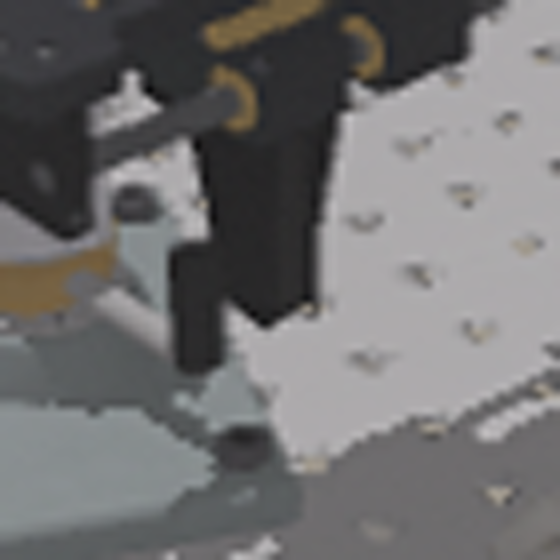

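Emit:
{"fn": "servo_tool", "kwargs": {"deltas": [{"slide":[0.03,0.08,0.0],"spin":0.2},{"slide":[0.03,0.08,0.0],"spin":0.2},{"slide":[0.03,0.08,0.0],"spin":0.2},{"slide":[0.03,0.08,0.0],"spin":0.2},{"slide":[0.03,0.08,0.0],"spin":0.2},{"slide":[0.03,0.08,0.0],"spin":0.2},{"slide":[0.03,0.08,0.0],"spin":0.2}], "gripper": 255}}

```text
time_s: 16.15
tcp_pos: [0.4652, 0.0199, 0.0492]
ee_rot: [[-0.997, -0.032, 0.065], [-0.032, 0.999, 0.007], [-0.066, 0.005, -0.998]]
wrist_force: [0.4, -0.3, 0.0]
gripper_width: 0.004
```

```bash
python3 st.py
python3 - <<'E'
from h import *
d2=cap('side','side13.png');d3=cap('scene','scene13.png')
f=d3['frame'][190:270,250:330][...,::-1];cv2.imwrite('pics/scene13c.png',cv2.resize(f,None,fx=7,fy=7,interpolation=cv2.INTER_CUBIC))
E
```

```text
t 16.15 tcp [0.4652 0.0199 0.0492] toolx ang 181.81434604762757 axis in tool -0.0709601919362961 0.021804773569174218 F tool [-0.4121 -0.3558 -0.0043] mom [-0.2551 -0.0011 -0.006 ]
knob~ r 0.07112116351452812 th 181.67743051337553 cw torque 0.025235762675123802
```

View pics/scene13c.png

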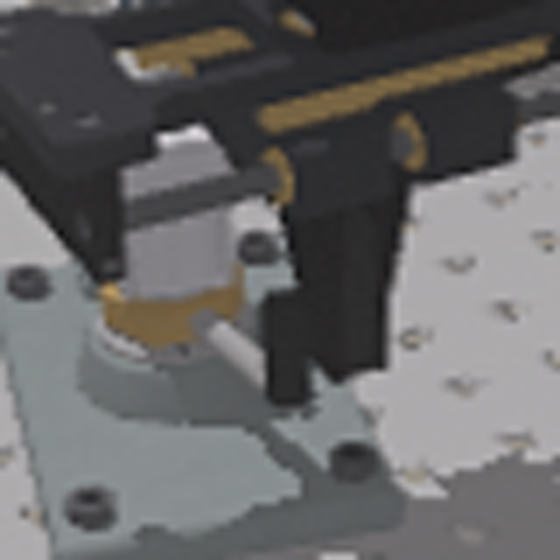

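Emit:
{"fn": "servo_tool", "kwargs": {"deltas": [{"slide":[0.03,0.08,0.0],"spin":0.2},{"slide":[0.03,0.08,0.0],"spin":0.2},{"slide":[0.03,0.08,0.0],"spin":0.2},{"slide":[0.03,0.08,0.0],"spin":0.2}], "gripper": 255}}

```text
time_s: 16.65
tcp_pos: [0.4624, 0.0274, 0.0491]
ee_rot: [[-0.995, 0.08, 0.065], [0.08, 0.997, 0.007], [-0.065, 0.012, -0.998]]
wrist_force: [0.9, -1.0, -0.8]
gripper_width: 0.002
```

Emit:
{"fn": "servo_tool", "kwargs": {"deltas": [{"slide":[0.01,0.04,0.0],"spin":0.1},{"slide":[0.01,0.04,0.0],"spin":0.1},{"slide":[0.01,0.04,0.0],"spin":0.1}], "gripper": 255}}

```text
time_s: 16.95
tcp_pos: [0.4618, 0.0302, 0.049]
ee_rot: [[-0.99, 0.123, 0.065], [0.123, 0.992, 0.006], [-0.064, 0.014, -0.998]]
wrist_force: [-0.2, -0.8, 1.9]
gripper_width: 0.005
```

```bash
python3 st.py
```

```text
t 16.95 tcp [0.4618 0.0302 0.049 ] toolx ang 172.89264476496083 axis in tool -0.07138911836760943 0.022788538488952622 F tool [-0.0269 -0.8154 -1.8684] mom [-0.2421  0.0951  0.0054]
knob~ r 0.07155901397574184 th 173.58042693271295 cw torque 0.060196558234352465
```

Emit:
{"fn": "servo_tool", "kwargs": {"deltas": [{"slide":[0.01,0.04,0.0],"spin":0.1},{"slide":[0.01,0.04,0.0],"spin":0.1},{"slide":[0.01,0.04,0.0],"spin":0.1}], "gripper": 255}}

```text
time_s: 17.25
tcp_pos: [0.4613, 0.0333, 0.049]
ee_rot: [[-0.984, 0.167, 0.064], [0.168, 0.986, 0.006], [-0.063, 0.017, -0.998]]
wrist_force: [0.1, -0.7, 0.5]
gripper_width: 0.004
```

```bash
python3 st.py
```

```text
t 17.25 tcp [0.4613 0.0333 0.049 ] toolx ang 170.30125689247066 axis in tool -0.0712825177566446 0.02300807949684876 F tool [-0.2139 -0.6386 -0.5343] mom [-0.2393  0.1114 -0.0185]
knob~ r 0.07145404409331664 th 171.1760559184924 cw torque 0.04646672122687053
```

Emit:
{"fn": "servo_tool", "kwargs": {"deltas": [{"slide":[0.01,0.03,0.0],"spin":0.07},{"slide":[0.01,0.03,0.0],"spin":0.07},{"slide":[0.01,0.03,0.0],"spin":0.07},{"slide":[0.01,0.03,0.0],"spin":0.07}], "gripper": 255}}

```text
time_s: 17.65
tcp_pos: [0.4609, 0.0368, 0.049]
ee_rot: [[-0.976, 0.209, 0.065], [0.21, 0.978, 0.006], [-0.062, 0.02, -0.998]]
wrist_force: [0.3, -0.6, 0.5]
gripper_width: 0.006
```

Emit:
{"fn": "servo_tool", "kwargs": {"deltas": [{"slide":[0.01,0.03,0.0],"spin":0.07},{"slide":[0.01,0.03,0.0],"spin":0.07},{"slide":[0.01,0.03,0.0],"spin":0.07},{"slide":[0.01,0.03,0.0],"spin":0.07}], "gripper": 255}}

```text
time_s: 18.05
tcp_pos: [0.4607, 0.0402, 0.049]
ee_rot: [[-0.966, 0.25, 0.065], [0.251, 0.968, 0.006], [-0.061, 0.022, -0.998]]
wrist_force: [0.8, 0.1, 1.2]
gripper_width: 0.009
```

Emit:
{"fn": "servo_tool", "kwargs": {"deltas": [{"slide":[0.01,0.03,0.0],"spin":0.07},{"slide":[0.01,0.03,0.0],"spin":0.07},{"slide":[0.01,0.03,0.0],"spin":0.07},{"slide":[0.01,0.03,0.0],"spin":0.07}], "gripper": 255}}

```text
time_s: 18.45
tcp_pos: [0.4604, 0.0436, 0.0489]
ee_rot: [[-0.954, 0.291, 0.064], [0.292, 0.956, 0.006], [-0.06, 0.025, -0.998]]
wrist_force: [0.3, -0.8, 0.9]
gripper_width: 0.002
```

```bash
python3 st.py
```

```text
t 18.45 tcp [0.4604 0.0436 0.0489] toolx ang 162.9674632254932 axis in tool -0.07169642843979818 0.022306658669215343 F tool [-0.5618 -0.706  -0.8587] mom [-0.3307  0.0985 -0.0248]
knob~ r 0.07185916374335158 th 163.3082510508249 cw torque 0.05246798213975192
```

Emit:
{"fn": "servo_tool", "kwargs": {"deltas": [{"slide":[0.01,0.03,0.0],"spin":0.08},{"slide":[0.01,0.03,0.0],"spin":0.08},{"slide":[0.01,0.03,0.0],"spin":0.08},{"slide":[0.01,0.03,0.0],"spin":0.08}], "gripper": 255}}

```text
time_s: 18.85
tcp_pos: [0.4603, 0.047, 0.0489]
ee_rot: [[-0.939, 0.337, 0.064], [0.339, 0.941, 0.006], [-0.058, 0.028, -0.998]]
wrist_force: [-0.1, -1.3, -0.2]
gripper_width: 0.008
```

Emit:
{"fn": "servo_tool", "kwargs": {"deltas": [{"slide":[0.01,0.03,0.0],"spin":0.08},{"slide":[0.01,0.03,0.0],"spin":0.08},{"slide":[0.01,0.03,0.0],"spin":0.08},{"slide":[0.01,0.03,0.0],"spin":0.08}], "gripper": 255}}

```text
time_s: 19.25
tcp_pos: [0.4603, 0.0504, 0.0489]
ee_rot: [[-0.922, 0.383, 0.064], [0.384, 0.923, 0.006], [-0.057, 0.03, -0.998]]
wrist_force: [0.9, -0.7, 0.0]
gripper_width: 0.0
```

Emit:
{"fn": "servo_tool", "kwargs": {"deltas": [{"slide":[0.01,0.03,0.0],"spin":0.07},{"slide":[0.01,0.03,0.0],"spin":0.07},{"slide":[0.01,0.03,0.0],"spin":0.07},{"slide":[0.01,0.03,0.0],"spin":0.07}], "gripper": 255}}

```text
time_s: 19.65
tcp_pos: [0.4605, 0.0538, 0.0489]
ee_rot: [[-0.904, 0.422, 0.064], [0.423, 0.906, 0.006], [-0.055, 0.032, -0.998]]
wrist_force: [-0.9, -1.6, 0.6]
gripper_width: 0.009
```

Emit:
{"fn": "servo_tool", "kwargs": {"deltas": [{"slide":[0.01,0.03,0.0],"spin":0.07},{"slide":[0.01,0.03,0.0],"spin":0.07},{"slide":[0.01,0.03,0.0],"spin":0.07}], "gripper": 255}}

```text
time_s: 19.95
tcp_pos: [0.4607, 0.0563, 0.0489]
ee_rot: [[-0.89, 0.451, 0.064], [0.452, 0.892, 0.006], [-0.054, 0.034, -0.998]]
wrist_force: [0.6, -0.6, -0.1]
gripper_width: 0.004
```

```bash
python3 st.py
```

```text
t 19.95 tcp [0.4607 0.0563 0.0489] toolx ang 153.0869001637273 axis in tool -0.07223363756585487 0.02273763705657935 F tool [-0.7928 -0.2619  0.0895] mom [-0.3082  0.0578 -0.0384]
knob~ r 0.07238604616487565 th 153.7973841536271 cw torque 0.019438479334782273
```

Emit:
{"fn": "servo_tool", "kwargs": {"deltas": [{"slide":[0.0,0.03,0.0],"spin":0.07},{"slide":[0.0,0.03,0.0],"spin":0.07},{"slide":[0.01,0.03,0.0],"spin":0.07},{"slide":[0.01,0.03,0.0],"spin":0.07}], "gripper": 255}}

```text
time_s: 20.35
tcp_pos: [0.4613, 0.0593, 0.0489]
ee_rot: [[-0.87, 0.488, 0.063], [0.49, 0.872, 0.006], [-0.052, 0.036, -0.998]]
wrist_force: [-0.5, -0.7, 0.2]
gripper_width: 0.002
```

Emit:
{"fn": "servo_tool", "kwargs": {"deltas": [{"slide":[0.0,0.03,0.0],"spin":0.07},{"slide":[0.0,0.03,0.0],"spin":0.07},{"slide":[0.01,0.03,0.0],"spin":0.07}], "gripper": 255}}

```text
time_s: 20.65
tcp_pos: [0.4619, 0.0615, 0.0489]
ee_rot: [[-0.854, 0.516, 0.062], [0.517, 0.856, 0.005], [-0.05, 0.037, -0.998]]
wrist_force: [-0.3, -0.6, -0.3]
gripper_width: 0.005
```

Emit:
{"fn": "servo_tool", "kwargs": {"deltas": [{"slide":[0.0,0.03,0.0],"spin":0.07},{"slide":[0.01,0.03,0.0],"spin":0.07},{"slide":[0.01,0.03,0.0],"spin":0.07}], "gripper": 255}}

```text
time_s: 20.95
tcp_pos: [0.4626, 0.0638, 0.0488]
ee_rot: [[-0.837, 0.543, 0.062], [0.545, 0.839, 0.005], [-0.049, 0.038, -0.998]]
wrist_force: [-1.8, -0.7, -0.1]
gripper_width: 0.006
```

```bash
python3 st.py
```

```text
t 20.95 tcp [0.4626 0.0638 0.0488] toolx ang 146.95888332347303 axis in tool -0.071913157082069 0.02309354711159906 F tool [ 1.0828 -1.559   0.0206] mom [-0.2599  0.2319 -0.0164]
knob~ r 0.07205108379301083 th 147.9607557328696 cw torque 0.11081301583942704
```

Emit:
{"fn": "servo_tool", "kwargs": {"deltas": [{"slide":[0.0,0.02,0.0],"spin":0.05},{"slide":[0.01,0.02,0.0],"spin":0.05},{"slide":[0.01,0.02,0.0],"spin":0.05}], "gripper": 255}}

```text
time_s: 21.25
tcp_pos: [0.4631, 0.0655, 0.0489]
ee_rot: [[-0.825, 0.562, 0.062], [0.564, 0.826, 0.005], [-0.048, 0.039, -0.998]]
wrist_force: [0.4, 0.3, -0.3]
gripper_width: 0.009
```

Emit:
{"fn": "servo_tool", "kwargs": {"deltas": [{"slide":[0.0,0.02,0.0],"spin":0.05},{"slide":[0.01,0.02,0.0],"spin":0.05},{"slide":[0.01,0.02,0.0],"spin":0.05}], "gripper": 255}}

```text
time_s: 21.55
tcp_pos: [0.4635, 0.0671, 0.0489]
ee_rot: [[-0.812, 0.581, 0.062], [0.582, 0.813, 0.005], [-0.047, 0.04, -0.998]]
wrist_force: [-0.7, -0.6, 0.1]
gripper_width: 0.004
```

Emit:
{"fn": "servo_tool", "kwargs": {"deltas": [{"slide":[0.0,0.02,0.0],"spin":0.05},{"slide":[0.01,0.02,0.0],"spin":0.05},{"slide":[0.01,0.02,0.0],"spin":0.05}], "gripper": 255}}

```text
time_s: 21.85
tcp_pos: [0.4641, 0.0688, 0.0489]
ee_rot: [[-0.798, 0.599, 0.062], [0.601, 0.799, 0.005], [-0.046, 0.041, -0.998]]
wrist_force: [-0.4, -0.3, -0.8]
gripper_width: 0.005
```

```bash
python3 st.py
```

```text
t 21.85 tcp [0.4641 0.0688 0.0489] toolx ang 143.02067836763734 axis in tool -0.0719389973352917 0.023078334185918422 F tool [ 0.2164 -0.5171  0.7577] mom [-0.3063  0.1282 -0.0034]
knob~ r 0.07206886871155806 th 144.01811084883286 cw torque 0.03474312661660488
```

Emit:
{"fn": "servo_tool", "kwargs": {"deltas": [{"slide":[0.0,0.03,0.0],"spin":0.07},{"slide":[0.01,0.03,0.0],"spin":0.07},{"slide":[0.01,0.02,0.0],"spin":0.05}], "gripper": 255}}

```text
time_s: 22.15
tcp_pos: [0.4644, 0.0704, 0.0487]
ee_rot: [[-0.78, 0.623, 0.06], [0.624, 0.782, 0.004], [-0.044, 0.041, -0.998]]
wrist_force: [-0.8, -2.1, 0.6]
gripper_width: 0.006
```

Emit:
{"fn": "servo_tool", "kwargs": {"deltas": [{"slide":[0.0,0.02,0.0],"spin":0.05},{"slide":[0.01,0.02,0.0],"spin":0.05},{"slide":[0.01,0.02,0.0],"spin":0.05}], "gripper": 255}}

```text
time_s: 22.45
tcp_pos: [0.4643, 0.0711, 0.0486]
ee_rot: [[-0.766, 0.641, 0.059], [0.642, 0.767, 0.003], [-0.043, 0.04, -0.998]]
wrist_force: [-1.2, -2.9, 1.3]
gripper_width: 0.004
```

Emit:
{"fn": "servo_tool", "kwargs": {"deltas": [{"slide":[0.0,0.02,0.0],"spin":0.05},{"slide":[0.01,0.02,0.0],"spin":0.05},{"slide":[0.01,0.02,0.0],"spin":0.05}], "gripper": 255}}

```text
time_s: 22.75
tcp_pos: [0.4641, 0.0718, 0.0485]
ee_rot: [[-0.751, 0.658, 0.057], [0.66, 0.752, 0.002], [-0.042, 0.039, -0.998]]
wrist_force: [-0.1, -3.5, 0.4]
gripper_width: 0.007
```

```bash
python3 st.py
python3 - <<'E'
from h import *
d2=cap('side','side14.png');d3=cap('scene','scene14.png')
f=d3['frame'][170:280,230:340][...,::-1];cv2.imwrite('pics/scene14c.png',cv2.resize(f,None,fx=5,fy=5,interpolation=cv2.INTER_CUBIC))
E
```

```text
t 22.75 tcp [0.4641 0.0718 0.0485] toolx ang 138.6917843805265 axis in tool -0.07195928678869126 0.026176388712675715 F tool [-2.2478 -2.6711 -0.4352] mom [-1.1989  0.2099 -0.0693]
knob~ r 0.07218696607286601 th 142.12904835722463 cw torque 0.2031992565091132
```

View pics/scene14c.png

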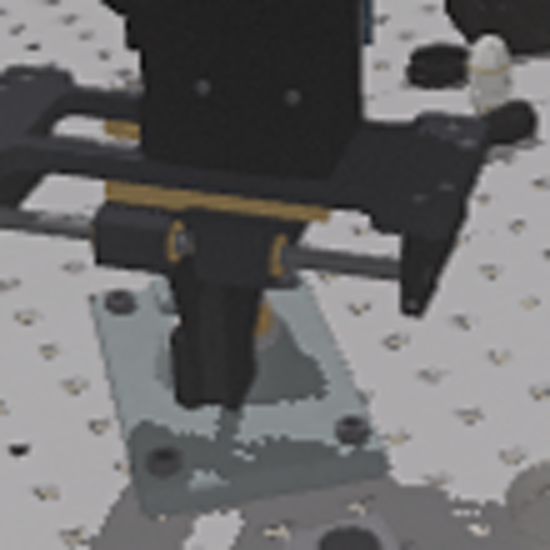

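Emit:
{"fn": "servo_tool", "kwargs": {"deltas": [{"slide":[0.0,0.03,0.0],"spin":0.0},{"slide":[0.0,0.03,0.0],"spin":0.0}], "gripper": 255}}

```text
time_s: 23.05
tcp_pos: [0.4643, 0.0723, 0.0483]
ee_rot: [[-0.751, 0.658, 0.055], [0.659, 0.752, 0.0], [-0.041, 0.036, -0.998]]
wrist_force: [-1.8, -3.8, 1.0]
gripper_width: 0.006
```

```bash
python3 st.py
```

```text
t 23.05 tcp [0.4643 0.0723 0.0483] toolx ang 138.69884674755153 axis in tool -0.07219029467344468 0.025693525791875556 F tool [-1.1785 -4.0111 -1.0654] mom [-1.4696  0.4502 -0.1108]
knob~ r 0.0723852341167692 th 141.73409176139396 cw torque 0.296913454675531
```

Emit:
{"fn": "servo_tool", "kwargs": {"deltas": [{"slide":[0.0,0.03,0.0],"spin":0.0},{"slide":[0.0,0.03,0.0],"spin":0.0}], "gripper": 255}}

```text
time_s: 23.25
tcp_pos: [0.4643, 0.0726, 0.0482]
ee_rot: [[-0.75, 0.659, 0.052], [0.66, 0.752, -0.001], [-0.04, 0.033, -0.999]]
wrist_force: [-2.1, -5.8, 1.9]
gripper_width: 0.004
```

```bash
python3 st.py
```

```text
t 23.25 tcp [0.4643 0.0726 0.0482] toolx ang 138.6844302429702 axis in tool -0.07235736830418266 0.025501121831182923 F tool [-2.3854 -5.6933 -2.0347] mom [-1.6668  0.4868 -0.1205]
knob~ r 0.07253629681461668 th 141.54930701234818 cw torque 0.42553074000926594
```

Emit:
{"fn": "servo_tool", "kwargs": {"deltas": [{"slide":[0.0,0.03,0.0],"spin":0.0},{"slide":[0.0,0.03,0.0],"spin":0.0}], "gripper": 255}}

```text
time_s: 23.45
tcp_pos: [0.4643, 0.0727, 0.0481]
ee_rot: [[-0.75, 0.659, 0.05], [0.66, 0.751, -0.003], [-0.04, 0.03, -0.999]]
wrist_force: [-1.4, -5.2, 2.9]
gripper_width: 0.005
```

```bash
python3 st.py
```

```text
t 23.45 tcp [0.4643 0.0727 0.0481] toolx ang 138.6715261470042 axis in tool -0.07244818063751435 0.02549614840198161 F tool [-2.5234 -4.7691 -2.9421] mom [-1.7799  0.4178 -0.098 ]
knob~ r 0.07262075253370266 th 141.51652236865132 cw torque 0.3608802062232058
```

Emit:
{"fn": "servo_tool", "kwargs": {"deltas": [{"slide":[0.0,0.03,0.0],"spin":0.0}], "gripper": 255}}

```text
time_s: 23.55
tcp_pos: [0.4643, 0.0727, 0.0482]
ee_rot: [[-0.75, 0.659, 0.048], [0.66, 0.751, -0.004], [-0.039, 0.029, -0.999]]
wrist_force: [-1.9, -5.6, 2.6]
gripper_width: 0.003
```

```bash
python3 st.py
```

```text
t 23.55 tcp [0.4643 0.0727 0.0482] toolx ang 138.6614350369345 axis in tool -0.07244732246239564 0.025491774920494824 F tool [-2.337  -5.3861 -2.7052] mom [-1.7895  0.4881 -0.1202]
knob~ r 0.07261701798388867 th 141.49746469314383 cw torque 0.4041378181817912
```

Emit:
{"fn": "servo_tool", "kwargs": {"deltas": [{"slide":[0.0,0.03,0.0],"spin":0.0}], "gripper": 255}}

```text
time_s: 23.65
tcp_pos: [0.4642, 0.0727, 0.0481]
ee_rot: [[-0.75, 0.66, 0.047], [0.66, 0.751, -0.005], [-0.039, 0.027, -0.999]]
wrist_force: [-0.8, -6.0, 2.3]
gripper_width: 0.005
```

```bash
python3 st.py
```

```text
t 23.65 tcp [0.4642 0.0727 0.0481] toolx ang 138.65125507034298 axis in tool -0.07246452931226646 0.02554057798733604 F tool [-3.4518 -4.9777 -2.294 ] mom [-1.7517  0.4298 -0.1391]
knob~ r 0.07263364940399196 th 141.519109562285 cw torque 0.3776775864416399
```

```bash
cat > av.py <<'E'
from h import *
np.set_printoptions(precision=3,suppress=True)
F=[];M=[]
for i in range(5):
    s=sense();F.append(s['wrist_force']);M.append(s['moment'])
    if i<4: optics.capture('wrist')
O=np.array([.5356,.044]);p=s['tcp_pos'];R=s['ee_rot']
f=np.mean(F,0);m=np.mean(M,0);y=R[:2,1];x=R[:2,0]
c=p[:2]+y*.015; a=-(x@(O-c)) 
# contact point: x such that knob centre (7mm beyond) is 70mm from axis
rel=np.array([x@(O-p[:2]),y@(O-p[:2])])
def tq(ff):
    best=[]
    for yk in (.021,.023,.025):
        xr=np.sqrt(.07**2-(yk-rel[1])**2); r=np.array([xr,yk-.007-rel[1]]); push=-np.array([x@ff[:2],y@ff[:2]])
        best.append(r[0]*push[1]-r[1]*push[0])
    return np.array(best)
print('t',s['time_s'],'tcp',p,'rel',rel,'F tool mean',R.T@f,'std',np.std(F,0),'M',R.T@m)
print('torque',tq(f),'each',[round(tq(q)[1],2) for q in F])
E
python3 av.py
```

```text
t 23.85 tcp [0.464 0.073 0.048] rel [-0.072  0.025] F tool mean [-2.701 -5.252 -2.64 ] std [0.54  0.304 0.492] M [ 1.65  -0.809  0.056]
torque [0.402 0.397 0.392] each [np.float64(0.38), np.float64(0.39), np.float64(0.39), np.float64(0.42), np.float64(0.41)]
```

Emit:
{"fn": "servo_tool", "kwargs": {"deltas": [{"slide":[0.0,0.04,0.0],"spin":0.0},{"slide":[0.0,0.04,0.0],"spin":0.0},{"slide":[0.0,0.04,0.0],"spin":0.0}], "gripper": 255}}

```text
time_s: 24.15
tcp_pos: [0.4643, 0.0728, 0.0481]
ee_rot: [[-0.75, 0.66, 0.042], [0.661, 0.751, -0.009], [-0.038, 0.021, -0.999]]
wrist_force: [-1.2, -6.0, 3.0]
gripper_width: 0.007
```

```bash
python3 av.py
```

```text
t 24.35 tcp [0.464 0.073 0.048] rel [-0.073  0.025] F tool mean [-2.72  -5.568 -2.557] std [0.273 0.437 0.616] M [ 1.722 -0.797  0.02 ]
torque [0.423 0.418 0.413] each [np.float64(0.4), np.float64(0.47), np.float64(0.42), np.float64(0.39), np.float64(0.4)]
```

Emit:
{"fn": "servo_tool", "kwargs": {"deltas": [{"slide":[0.0,0.05,0.0],"spin":0.0},{"slide":[0.0,0.05,0.0],"spin":0.0}], "gripper": 255}}

```text
time_s: 24.55
tcp_pos: [0.4643, 0.0732, 0.0481]
ee_rot: [[-0.749, 0.661, 0.038], [0.661, 0.75, -0.012], [-0.037, 0.016, -0.999]]
wrist_force: [-1.0, -6.0, 3.6]
gripper_width: 0.008
```

```bash
python3 av.py
```

```text
t 24.75 tcp [0.464 0.073 0.048] rel [-0.073  0.025] F tool mean [-2.832 -5.532 -3.204] std [0.357 0.225 0.591] M [ 1.816 -0.839  0.024]
torque [0.421 0.416 0.411] each [np.float64(0.39), np.float64(0.39), np.float64(0.44), np.float64(0.43), np.float64(0.42)]
```

Emit:
{"fn": "servo_tool", "kwargs": {"deltas": [{"slide":[0.0,0.06,0.0],"spin":0.0},{"slide":[0.0,0.06,0.0],"spin":0.0}], "gripper": 255}}

```text
time_s: 24.95
tcp_pos: [0.4644, 0.0736, 0.048]
ee_rot: [[-0.749, 0.662, 0.034], [0.662, 0.75, -0.015], [-0.036, 0.011, -0.999]]
wrist_force: [-1.9, -6.4, 3.2]
gripper_width: 0.015
```

```bash
python3 av.py
```

```text
t 25.15 tcp [0.464 0.074 0.048] rel [-0.073  0.025] F tool mean [-2.737 -6.029 -3.305] std [0.794 0.264 0.508] M [ 1.88  -0.799  0.028]
torque [0.452 0.448 0.443] each [np.float64(0.45), np.float64(0.49), np.float64(0.4), np.float64(0.48), np.float64(0.42)]
```

Emit:
{"fn": "servo_tool", "kwargs": {"deltas": [{"slide":[0.0,0.08,0.0],"spin":0.0},{"slide":[0.0,0.08,0.0],"spin":0.0}], "gripper": 255}}

```text
time_s: 25.35
tcp_pos: [0.4647, 0.0745, 0.0479]
ee_rot: [[-0.749, 0.662, 0.029], [0.662, 0.749, -0.019], [-0.034, 0.005, -0.999]]
wrist_force: [-2.3, -6.9, 4.8]
gripper_width: 0.005
```

```bash
python3 av.py
```

```text
t 25.55 tcp [0.465 0.075 0.048] rel [-0.073  0.024] F tool mean [-2.861 -6.456 -4.489] std [0.324 0.431 0.17 ] M [ 2.064 -0.812  0.058]
torque [0.48  0.475 0.47 ] each [np.float64(0.49), np.float64(0.5), np.float64(0.5), np.float64(0.44), np.float64(0.45)]
```

Emit:
{"fn": "servo_tool", "kwargs": {"deltas": [{"slide":[0.0,0.08,0.0],"spin":0.0},{"slide":[0.0,0.08,0.0],"spin":0.0}], "gripper": 255}}

```text
time_s: 25.75
tcp_pos: [0.4649, 0.075, 0.0479]
ee_rot: [[-0.748, 0.663, 0.023], [0.663, 0.748, -0.023], [-0.033, -0.002, -0.999]]
wrist_force: [-2.8, -7.8, 4.0]
gripper_width: 0.007
```

```bash
python3 av.py; python3 st.py
```

```text
t 25.95 tcp [0.465 0.075 0.048] rel [-0.073  0.024] F tool mean [-2.877 -6.745 -4.337] std [0.25  0.533 0.23 ] M [ 2.12  -0.915  0.047]
torque [0.497 0.492 0.487] each [np.float64(0.56), np.float64(0.48), np.float64(0.48), np.float64(0.45), np.float64(0.49)]
t 25.95 tcp [0.4649 0.0751 0.0479] toolx ang 138.4630885776131 axis in tool -0.0734943437390465 0.023593182009897844 F tool [-3.2669 -6.7036 -4.4944] mom [-2.1693  0.6659 -0.0731]
knob~ r 0.0735492111048334 th 139.70027385237435 cw torque 0.4971547738289578
```

Emit:
{"fn": "servo_tool", "kwargs": {"deltas": [{"slide":[-0.02,0.1,-0.02],"spin":0.0},{"slide":[-0.02,0.1,-0.02],"spin":0.0}], "gripper": 255}}

```text
time_s: 26.15
tcp_pos: [0.4652, 0.0752, 0.0484]
ee_rot: [[-0.747, 0.664, 0.015], [0.664, 0.747, -0.029], [-0.03, -0.012, -0.999]]
wrist_force: [-4.1, -6.6, 2.6]
gripper_width: 0.002
```

```bash
python3 av.py
```

```text
t 26.35 tcp [0.465 0.075 0.048] rel [-0.073  0.023] F tool mean [-1.706 -7.554 -3.098] std [0.317 0.645 0.601] M [ 2.172 -0.587  0.062]
torque [0.541 0.538 0.535] each [np.float64(0.55), np.float64(0.51), np.float64(0.52), np.float64(0.62), np.float64(0.5)]
```

Emit:
{"fn": "servo_tool", "kwargs": {"deltas": [{"slide":[-0.02,0.1,-0.02],"spin":0.0},{"slide":[-0.02,0.1,-0.02],"spin":0.0}], "gripper": 255}}

```text
time_s: 26.55
tcp_pos: [0.4651, 0.0752, 0.0484]
ee_rot: [[-0.746, 0.666, 0.005], [0.665, 0.746, -0.034], [-0.027, -0.022, -0.999]]
wrist_force: [-3.3, -7.4, 4.0]
gripper_width: 0.008
```

```bash
python3 av.py; python3 st.py
```

```text
t 26.75 tcp [0.465 0.075 0.048] rel [-0.073  0.024] F tool mean [-2.147 -7.764 -3.732] std [0.268 0.383 0.485] M [ 2.148 -0.577  0.049]
torque [0.556 0.553 0.549] each [np.float64(0.56), np.float64(0.53), np.float64(0.52), np.float64(0.59), np.float64(0.57)]
t 26.75 tcp [0.4652 0.0753 0.0484] toolx ang 138.2972147104176 axis in tool -0.07334815587296037 0.02351046035036393 F tool [-2.5097 -7.944  -3.7667] mom [-1.9918  0.9674 -0.0838]
knob~ r 0.07337653357527617 th 139.45166159759154 cw torque 0.5801614305341634
```

Emit:
{"fn": "servo_tool", "kwargs": {"deltas": [{"slide":[-0.02,0.13,-0.02],"spin":0.0},{"slide":[-0.02,0.13,-0.02],"spin":0.0}], "gripper": 255}}

```text
time_s: 26.95
tcp_pos: [0.4654, 0.0759, 0.0484]
ee_rot: [[-0.745, 0.667, -0.006], [0.666, 0.744, -0.041], [-0.023, -0.034, -0.999]]
wrist_force: [-5.4, -6.8, 4.6]
gripper_width: 0.004
```

```bash
python3 av.py; python3 st.py
```

```text
t 27.15 tcp [0.465 0.076 0.048] rel [-0.074  0.023] F tool mean [-1.22  -8.359 -4.444] std [0.503 0.295 0.221] M [ 2.355 -0.425  0.039]
torque [0.584 0.582 0.579] each [np.float64(0.61), np.float64(0.62), np.float64(0.56), np.float64(0.56), np.float64(0.55)]
t 27.15 tcp [0.4654 0.076  0.0484] toolx ang 138.19408466248052 axis in tool -0.07361900034002206 0.022959363665487044 F tool [-1.8251 -7.892  -4.1873] mom [-2.007   1.1664 -0.0581]
knob~ r 0.07362728230909257 th 138.91600676536638 cw torque 0.5718754858349051
```

Emit:
{"fn": "servo_tool", "kwargs": {"deltas": [{"slide":[0.0,0.16,0.0],"spin":0.0},{"slide":[0.0,0.16,0.0],"spin":0.0}], "gripper": 255}}

```text
time_s: 27.35
tcp_pos: [0.4656, 0.0779, 0.0477]
ee_rot: [[-0.744, 0.668, -0.017], [0.668, 0.743, -0.048], [-0.019, -0.047, -0.999]]
wrist_force: [-5.3, -8.6, 7.6]
gripper_width: 0.004
```

```bash
python3 av.py; python3 st.py
```

```text
t 27.55 tcp [0.466 0.078 0.048] rel [-0.075  0.021] F tool mean [-1.89  -9.481 -6.757] std [0.399 0.528 0.548] M [ 2.651 -0.67   0.072]
torque [0.653 0.649 0.645] each [np.float64(0.7), np.float64(0.64), np.float64(0.66), np.float64(0.67), np.float64(0.57)]
t 27.55 tcp [0.4659 0.0781 0.0478] toolx ang 138.1046135305181 axis in tool -0.07464146590559381 0.021268805528819622 F tool [-1.7133 -8.3191 -6.5823] mom [-2.3461  1.2446 -0.0215]
knob~ r 0.07463961617751054 th 137.52671793234686 cw torque 0.5962264354277937
```

Emit:
{"fn": "servo_tool", "kwargs": {"deltas": [{"slide":[0.0,0.18,-0.03],"spin":0.0}], "gripper": 255}}

```text
time_s: 27.65
tcp_pos: [0.4662, 0.079, 0.0482]
ee_rot: [[-0.744, 0.668, -0.022], [0.668, 0.742, -0.052], [-0.018, -0.054, -0.998]]
wrist_force: [-3.2, -11.3, 3.4]
gripper_width: 0.006
```

```bash
python3 av.py; python3 st.py
```

```text
t 27.85 tcp [0.466 0.079 0.048] rel [-0.075  0.02 ] F tool mean [ -4.117 -10.309  -4.313] std [0.691 0.689 0.969] M [ 2.712 -1.241  0.091]
torque [0.728 0.72  0.71 ] each [np.float64(0.76), np.float64(0.71), np.float64(0.67), np.float64(0.71), np.float64(0.74)]
t 27.85 tcp [0.4664 0.0791 0.0481] toolx ang 138.05049531153765 axis in tool -0.074938659951661 0.02020824864316393 F tool [ -4.2196 -10.638   -4.2292] mom [-2.7092  0.9326 -0.08  ]
knob~ r 0.07495135374117072 th 136.67128656146176 cw torque 0.7715528535672155
```

Emit:
{"fn": "servo_tool", "kwargs": {"deltas": [{"slide":[0.0,-0.2,0.0],"spin":0.0},{"slide":[0.0,-0.4,0.0],"spin":0.0},{"slide":[0.1,-0.5,0.0],"spin":0.0},{"slide":[0.1,-0.4,-0.2],"spin":0.0},{"slide":[0.0,0.0,-0.7],"spin":0.0},{"slide":[0.0,0.0,-1.0],"spin":0.0},{"slide":[0.0,0.0,-1.0],"spin":0.0},{"slide":[0.0,0.0,-1.0],"spin":0.0},{"slide":[0.0,0.0,-0.8],"spin":0.0},{"slide":[0.0,0.0,0.0],"spin":0.0}], "gripper": 255}}

```text
time_s: 28.85
tcp_pos: [0.4383, 0.0613, 0.1747]
ee_rot: [[-0.745, 0.667, -0.009], [0.666, 0.745, -0.042], [-0.022, -0.038, -0.999]]
wrist_force: [0.1, 0.6, -0.0]
gripper_width: 0.007
```

```bash
python3 st.py
python3 - <<'E'
from h import *
for n in ['wrist','side','scene']: cap(n,n+'15.png')
f=load('scene15')['frame'][170:280,220:340][...,::-1];cv2.imwrite('pics/scene15c.png',cv2.resize(f,None,fx=5,fy=5,interpolation=cv2.INTER_CUBIC))
f=load('side15')['frame'][130:270,200:400][...,::-1];cv2.imwrite('pics/side15c.png',cv2.resize(f,None,fx=4,fy=4,interpolation=cv2.INTER_CUBIC))
E
```

```text
t 28.85 tcp [0.4383 0.0613 0.1747] toolx ang 138.20809749750572 axis in tool -0.0840203977304585 0.05195070383941839 F tool [ 0.3352  0.5296 -0.0189] mom [ 0.0455 -0.0641 -0.0247]
knob~ r 0.08919534604955139 th 157.81770883288956 cw torque -0.05455885210077055
```

View pics/scene15c.png

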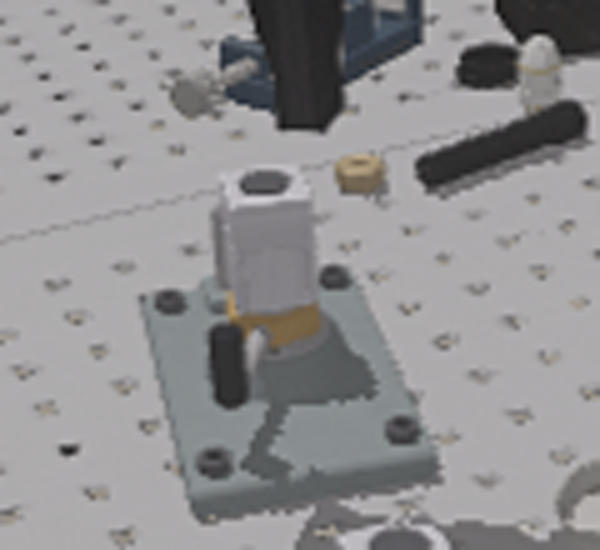

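View pics/side15c.png

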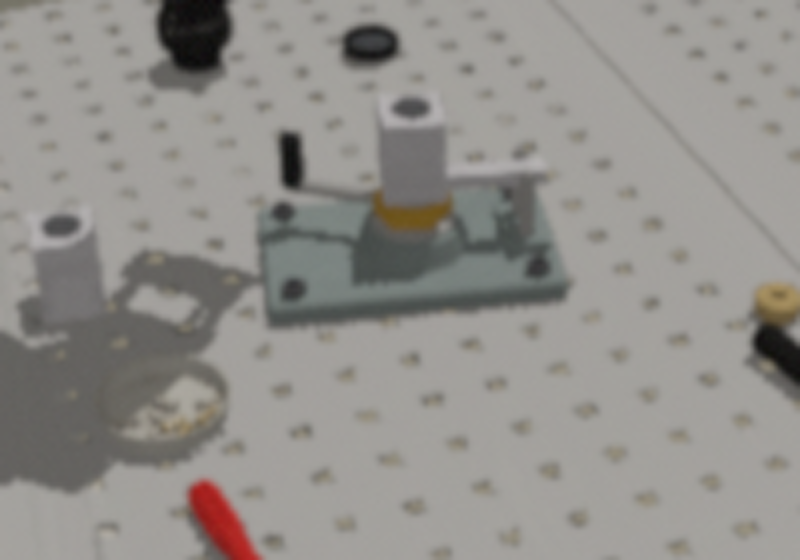

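View pics/wrist15.png

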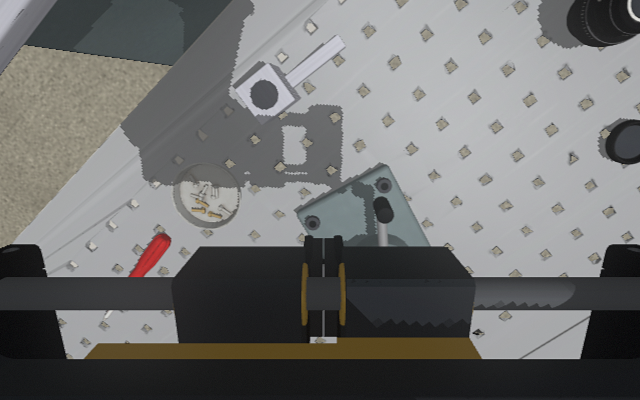

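```bash
python3 -c "
from station import r;print(r.finish_job())"
```

```text
the job is handed in; nothing more can be done
None
```

The key is on the screw and the jam nut is tightened to about 0.7 N m. The job was handed in at about 29 s of the 72 s allowed, and it reported no verdict.

- **Key:** I picked the farther of the two keys in view and put it over the screw's square head. It met about 28 N of resistance, with the key's foot within a millimetre of the 50 mm seat height. After letting go, a picture from above showed its arm lying between the two pins. The last scene and side pictures show it still standing on the screw with the arm in place.
- **Nut:** I pushed the knob clockwise with the shut fingers. It ran free for about 0.85 rad and seated. From there I tightened it in small steps.
- **Torque:** The last five-reading average worked out to 0.71–0.73 N m, with single readings from 0.67 to 0.76. My cruder one-sample estimate gave 0.77 at the same moment. All of these are inside 0.57–0.87 N m.
- **Release:** I then backed off and lifted clear, and the wrist force read about zero.

**Not confirmed or off:**
- The tool tilted by up to about 3.5°, because the servo steps drift in orientation.
- At the final step there were also about 4 N of sideways and 4 N of downward force on the knob, so the torque is uncertain by perhaps 0.05 N m.
- The fixed cameras were off by about 1 pixel (about 2 mm), so I relied on the wrist camera for the fit.
- I did not measure the washer mark, and did not measure the screw's final angle directly.
- The other things in view looked undisturbed; I did not measure their positions.

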